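# Fetch two collets from behind the can and jar

## Robot

A 6-joint arm with a two-finger parallel gripper is mounted at the origin on a cart in front of the work surface, level with it; the furniture and walls round the work are solid. World frame = base frame: x ahead of the robot, y to its left, z up, the work surface at z = 0. Lengths are in m, angles in rad, forces in N, time in s.
With the tool pointing down it reaches from about 0.35 to 0.975 m from the base axis. Payload 4.9 kg.
Tool frame: the origin (TCP) lies midway between the tips of the shut fingers; the grasp point (between the pads) lies 19 mm behind it; z points along the fingers, y is the line along which they close (so a half turn about z gives the same grasp; the last joint's range is limited). The gripper opens to 85 mm and grips with 20 to 120 N. Pads are 22 mm wide; open, the fingers measure 114 mm over their backs; the gripper's body (76 mm by 85 mm) begins 54 mm behind the grasp point. The pads swing forward as they close: fully open they stand 13 mm farther back than shut.
Start: joints at [1.224, 0.053, 1.613, -0, 1.476, -0.119], TCP at [0.141, 0.609, 0.231] pointing down, gripper open.
Joint ranges: [-3.01, 3.01], [-1.01, 2.22], [0.06, 2.58], [-1.02, 4.17], [0.09, 2.62], [-3.14, 3.14]. Speed limits (rad/s): [2.57, 2.57, 3.14, 3.14, 3.14, 3.14].

## Interface

Orientations are given as a rotation vector (axis times angle).
In Python, from station import ctrl, optics, job gives the robot as it stands.
- The arm moves only by the shell command python3 -m jog 'ROWS' [OPENING] [FORCE]. ROWS is JSON, a list of rows, each a list of 2 entries, a list of its own where there are three numbers: the shift along the tool's x, y, z in m, then the turn, a rotation vector about the tool's x, y, z in rad. A call has 1 to 5 rows; each row is the pose to reach, as a shift and turn from the pose commanded when the call began, along the tool's axes at that moment; what a row does not reach only later rows make up. A row lasts 1/10 s, in which the tool goes at most 50 mm and 8.59 degrees, less where a joint would pass 70% of its speed; a pose out of reach is approached as far as the arm can. A call with a gripper value outside its range is refused whole. OPENING is the opening, from 0 (shut) to 1 (fully open), set as the call begins (- or left out, the last holds). The fingers move at their own pace and stop on an object; FORCE is the grip in N (left out, the last holds). Time passes only in rows, so rows that repeat a pose let the fingers close. It gives the time, the measured TCP pose, the force, the opening and the grip force at its end, in the units of the state.
- ctrl.get_obs(): the state, without advancing time (a new reading comes with each control period).
- optics.get_image(name): name is "scene" or "top" or "wrist"; returns a dict with "image" (480x640x3 uint8, blue, green, red), "fx", "fy", "cx", "cy" (pixels), "D" ([k1, k2, p1, p2, k3] as OpenCV has them; the pictures are not rectified), "rvec" (rotation vector, rad) and "tvec" (3), from world to camera coordinates, as OpenCV has them; the wrist camera has in their place "mount" (4x4, takes a point from camera to tool coordinates, whose origin is the TCP and whose axes are the flange's). Camera axes: x right, y down, z forward; pixel columns grow to the right and rows downward; lengths in m; the calibration is good to about 2 mm. A picture is of the moment at which its call begins: read the wrist's pose just before it. There is no depth.
- job.finish_job(): hands the job in; it is judged then, once.
The state is a dict: "t": time; "q": joint angles; "dq": joint speeds; "effort": joint torques, N m; "tool_pos": TCP position; "tool_rot": TCP orientation; "contact_force": force on the tool from outside, world axes, zero at the start; "wrist_torque": the same for the moment, N m; "opening": finger opening in m; "grip_force": force on a finger pad.
Only numpy, scipy, OpenCV 4.12 (cv2) and the standard library are available. Lean on these libraries where they do the work, as an engineer would, in place of code of your own. Each camera call takes 0.05 s, during which the arm holds its last target. There are 200 camera calls.

## Task

The green can and the amber jar stand in front of the small parts on the plywood board: first move both aside, standing on the black rubber mat. Then fetch the long dark collet to the middle of the blue dish and the short slotted collet to the middle of the yellow dish, both upright, leaving the black clamp finger where it is. Only when both parts are in their dishes, put the can and the jar back upright on the board, each on the very mark where it stood before.

Things in the scene. Friction and masses are not known exactly. Their poses are not given: they have to be found in the camera images.
- green_can_mid (a point): green painted closed can with a white top, upright cylinder 50 mm diameter, 95 mm tall; the point is its centre, 47.5 mm above its underside, z up its axis. Starts on one of the two large marks of the storage board
- amber_jar_mid (a point): amber glass jar with an orange lid, upright, round, 52 mm diameter, 75 mm tall; the point is its centre, 37.5 mm above its underside, z up its axis. Starts on the other large mark of the storage board
- collet_tall_mid (a point): long dark grey collet, plain and round, upright, 25 mm diameter, 52 mm tall, in the back row of the board; the point is its centre, 26 mm above its underside, z up its axis
- collet_a_mid (a point): short light-grey spring collet with dark slots, round, upright, narrower at the foot, 21 mm diameter at its widest near the top, 30 mm tall, in the back row of the board; the point is its centre, 15 mm above its underside, z up its axis. Best gripped in its upper half
- jaw_clip_mid (a point): black steel clamp finger with a serrated back, a bar 62 mm long (its y), 18 mm wide, 21 mm high, lying in the back row of the board, roughly along the row; it is not wanted and stays where it is; the point is its centre, 10.5 mm above its underside
- storage_board: fixed plywood board, 150 (x) by 260 mm (y), origin at the centre of its underside on the bench, top 6 mm above it; +x away from the robot within 0.2 rad. Can and jar start on the large grey marks at x = -30, y = +55 and -55 mm, the small parts on the small round marks at x = +35, y = +85, 0, -85 mm, in any order
- side_mat: fixed black ribbed rubber mat, empty at the start, 140 mm (its x) by 250 mm (its y), top surface 3 mm above its origin, the centre of its underside on the bench
- blue_dish: fixed shallow round blue dish on the bench, 64 mm over the rim, rim 9 mm high, flat floor about 52 mm across and 4 mm above its origin, the centre of its underside
- yellow_dish: fixed shallow round yellow dish, same size as the blue one: 64 mm over the rim, rim 9 mm high, flat floor about 52 mm across and 4 mm above its origin, the centre of its underside
There are look-alikes about, which are no part of the job. Of the things that look like the part that bears amber_jar_mid, the largest one is meant.

How it is judged:
By the outcome, as a careful person would: the job done as asked, in the order asked, and still so for the second after the job is handed in, with the robot touching nothing.
It also fails if it takes over 141 s, if anything falls off the work surface, if the arm or the gripper's body presses on something with over 40 N, if the wrist force passes 120 N, or if a joint passes its speed limit or range.

## Working session

There is one attempt and no reset: what is moved stays moved. The work goes in short steps, Python scripts to look and compute and a shell command to move; the robot and the scene stay as the last step left them, time stands still between calls to the robot, and variables do not carry over. Pictures are saved under pics/ and viewed, at most 14 in all, crops included, and the job is handed in when it is done.

```bash
mkdir -p pics; ls; python3 - <<'E'
from station import ctrl, optics
import cv2
print(ctrl.get_obs())
for n in ["scene","top"]:
    d=optics.get_image(n); cv2.imwrite(f"pics/{n}0.png",d["image"]); print(n,{k:v for k,v in d.items() if k!="image"})
E
```

```text
pics
{'t': 0.0, 'q': array([ 1.22399071e+00,  5.33891902e-02,  1.61430804e+00, -1.24539609e-05,
        1.47601117e+00, -1.18998104e-01]), 'dq': array([-1.10388430e-03,  1.58531682e-04,  7.57679998e-05,  2.26284602e-04,
        1.28652384e-03, -3.19123012e-05]), 'effort': array([-1.25504866e-03, -3.93685198e+01, -3.70174706e+01, -2.47762700e-04,
        7.05985483e-03, -1.35787369e-05]), 'tool_pos': array([0.14093659, 0.60825258, 0.2300346 ]), 'tool_rot': array([-0.35700976, -3.12076045,  0.00323768]), 'contact_force': array([-0.14987976, -1.0429435 , -0.12929737]), 'wrist_torque': array([-0.0004043 ,  0.05627818, -0.02035469]), 'grip_force': 0.0, 'opening': 0.08541166211406176}
scene {'fx': 618.4914581818725, 'fy': 618.4914581818725, 'cx': 305.2783086874548, 'cy': 238.46766416887903, 'D': array([-0.10443155,  0.        ,  0.        ,  0.        ,  0.        ]), 'rvec': array([ 0.69147778, -2.68015585,  1.03019659]), 'tvec': array([0.49207934, 0.2195792 , 1.01382188])}
top {'fx': 548.1404430649761, 'fy': 548.1404430649761, 'cx': 322.2284852379112, 'cy': 233.05979900942094, 'D': array([-0.15212699,  0.        ,  0.        ,  0.        ,  0.        ]), 'rvec': array([ 2.13792941, -2.09202396,  0.21800564]), 'tvec': array([-0.02092044,  0.57229918,  0.92343395])}
```

View pics/scene0.png

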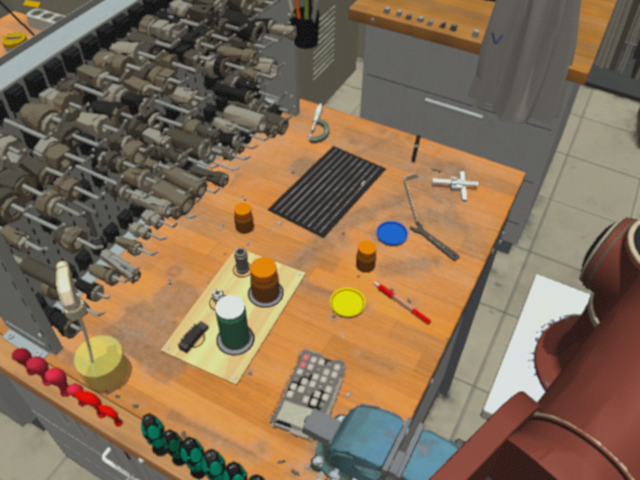

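View pics/top0.png

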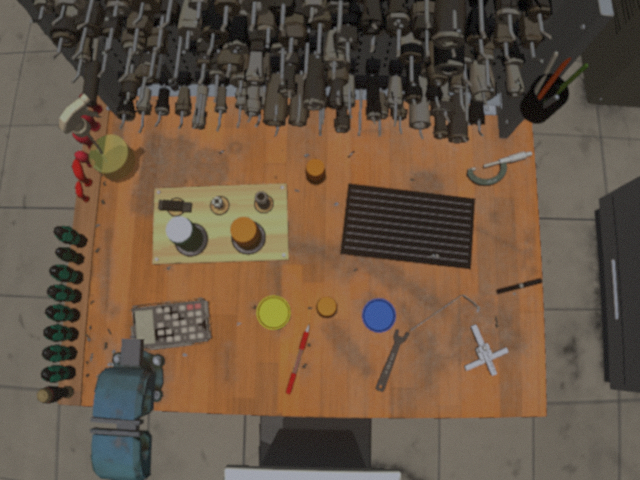

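The scene view shows the can, jar and parts on the board. In the top view the can top is at (180,230), the jar lid at (244,231), the tall collet at (263,201), the slotted collet at (218,204) and the clip at (176,206). The mat is centred near (409,226), the yellow dish at (273,312) and the blue dish at (379,316). Small look-alike jars sit at (315,170) and (327,306).

```bash
cat > h.py <<'E'
import numpy as np, cv2
from scipy.spatial.transform import Rotation as R
from station import ctrl, optics
def cam(d,obs=None):
    K=np.array([[d["fx"],0,d["cx"]],[0,d["fy"],d["cy"]],[0,0,1]]); 
    if "mount" in d:
        T=np.eye(4); T[:3,:3]=R.from_rotvec(obs["tool_rot"]).as_matrix(); T[:3,3]=obs["tool_pos"]
        W=T@np.array(d["mount"]); return K,d["D"],W[:3,:3],W[:3,3]
    r=cv2.Rodrigues(np.array(d["rvec"]))[0]; return K,d["D"],r.T,-r.T@np.array(d["tvec"])
def cast(c,uv,z):
    K,D,r,p=c; n=cv2.undistortPoints(np.array(uv,float).reshape(-1,1,2),K,np.array(D)).reshape(-1,2)
    v=np.c_[n,np.ones(len(n))]@r.T
    return p+v*((z-p[2])/v[:,2])[:,None]
def blob(img,lo,hi,box,hsv=True):
    x0,y0,x1,y1=box; a=img[y0:y1,x0:x1]; a=cv2.cvtColor(a,cv2.COLOR_BGR2HSV) if hsv else a
    m=cv2.inRange(a,np.array(lo),np.array(hi)); m=cv2.morphologyEx(m,cv2.MORPH_CLOSE,np.ones((3,3)))
    c=max(cv2.findContours(m,cv2.RETR_EXTERNAL,cv2.CHAIN_APPROX_NONE)[0],key=cv2.contourArea)
    return c+np.array([x0,y0])
def cen(c): M=cv2.moments(c); return M["m10"]/M["m00"],M["m01"]/M["m00"]
def go(target,yaw=None):
    """shift and turn in tool axes to a tool-down pose; yaw = world angle of closing axis (tool y)"""
    o=ctrl.get_obs(); Rm=R.from_rotvec(o["tool_rot"]); s=Rm.inv().apply(np.array(target)-o["tool_pos"]); 
    out=s.round(4)
    if yaw is None: y=Rm.as_matrix()[:,1]; yaw=np.arctan2(y[1],y[0])
    y=np.array([np.cos(yaw),np.sin(yaw),0]); z=np.array([0,0,-1.]); G=np.c_[np.cross(y,z),y,z]
    return out,(Rm.inv()*R.from_matrix(G)).as_rotvec().round(4)
E
python3 - <<'E'
from h import *
d=optics.get_image("top"); im=d["image"]; c=cam(d); np.set_printoptions(precision=4,suppress=True)
hsv=cv2.cvtColor(im,cv2.COLOR_BGR2HSV)
for n,p in dict(board=(160,220),can=(180,228),jar=(244,231),mat=(380,230),bench=(310,220)).items(): print(n,hsv[p[1],p[0]])
for n,lo,hi,box,z in [("blue",(100,150,80),(130,255,255),(340,280,420,350),.009),("yellow",(24,150,120),(35,255,255),(240,280,310,345),.009),
 ("jar",(8,180,150),(18,255,255),(220,212,265,255),.081),("can",(0,0,150),(180,60,255),(160,212,200,245),.101),
 ("mat",(0,0,0),(180,140,70),(335,175,485,275),.003),("board",(18,40,120),(30,160,255),(140,175,300,270),.006)]:
    b=blob(im,lo,hi,box); print(n,cv2.contourArea(b),cen(b),cast(c,[cen(b)],z)[0])
    if n in("mat","board"):
        P=cast(c,b.reshape(-1,2),z)[:,:2].astype(np.float32); r=cv2.minAreaRect(P); print(r); print(cv2.boxPoints(r))
for n,uv,z in [("tallbase",(263,207),.006),("a",(218,207),.006),("clip",(176,207),.02),("decoy1",(315,165),.05),("decoy2",(327,306),.05)]: print(n,cast(c,[uv],z)[0])
big=cv2.resize(im[170:340,140:400],None,fx=3,fy=3,interpolation=cv2.INTER_CUBIC);cv2.imwrite("pics/topc.png",big)
print(optics.get_image("wrist")["mount"])
E
```

```text
board [ 30  67 161]
can [117  14 168]
jar [ 17 183 156]
mat [ 6 43 59]
bench [ 14 147 153]
blue 683.0 (378.4536359199609, 315.0405075646657) [ 0.4314 -0.115   0.009 ]
yellow 858.5 (273.0617355853232, 312.20306736556006) [0.4325 0.0786 0.009 ]
jar 372.0 (242.91801075268816, 229.03539426523295) [0.5721 0.1309 0.081 ]
can 486.0 (177.4897119341564, 228.2880658436214) [0.5667 0.2423 0.101 ]
mat 8720.5 (408.0189209334327, 226.02656575502166) [ 0.6014 -0.1719  0.003 ]
((0.6027030348777771, -0.17276768386363983), (0.24666346609592438, 0.13779877126216888), 84.58309936523438)
[[ 0.5225 -0.289 ]
 [ 0.6597 -0.3021]
 [ 0.6829 -0.0565]
 [ 0.5458 -0.0435]]
board 10055.5 (220.2597583412063, 223.69552317968603) [0.5974 0.1861 0.006 ]
((0.5991145968437195, 0.18779847025871277), (0.1501157432794571, 0.26034221053123474), 3.060594320297241)
[[0.5172 0.3138]
 [0.5311 0.0538]
 [0.681  0.0618]
 [0.6671 0.3218]]
tallbase [0.6318 0.1058 0.006 ]
a [0.63   0.1924 0.006 ]
clip [0.625  0.2706 0.02  ]
decoy1 [0.7032 0.0077 0.05  ]
decoy2 [ 0.4432 -0.0197  0.05  ]
[[-0.0008 -0.9471 -0.321   0.0828]
 [ 1.     -0.0005 -0.001  -0.0012]
 [ 0.0008 -0.321   0.9471 -0.1437]
 [ 0.      0.      0.      1.    ]]
```

View pics/topc.png

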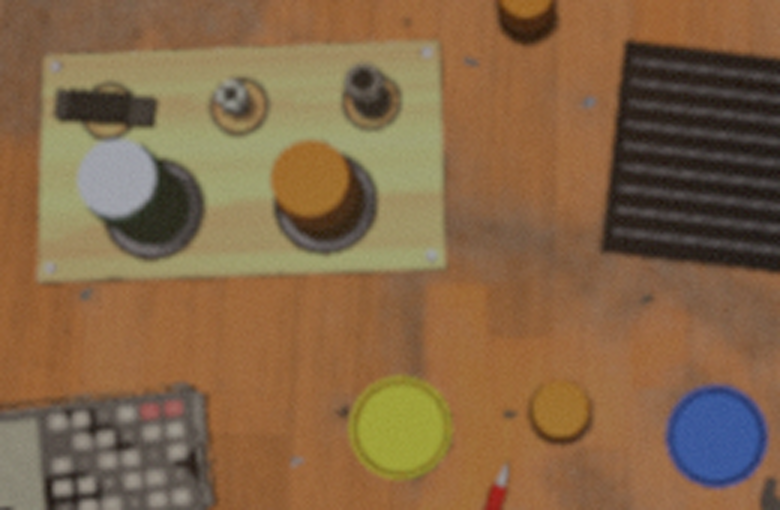

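```bash
python3 - <<'E'
from h import *
print(go([0.5665,0.2418,0.23],1.624)); d=optics.get_image("top"); print(cam(d)[3]); c=cam(d)
for z in(0,.2,.3): print(cast(c,[(263,132),(220,132)],z))
E
```

```text
(array([-0.4973, -0.2611,  0.0008]), array([-0.0013, -0.0003, -0.281 ]))
[ 0.37413504 -0.00880034  1.02011755]
[[0.78728586 0.11367453 0.        ]
 [0.78609258 0.19990817 0.        ]]
[[0.70628523 0.08966262 0.2       ]
 [0.7053259  0.15898965 0.2       ]]
[[0.66578492 0.07765666 0.3       ]
 [0.66494256 0.13853039 0.3       ]]
```

```bash
python3 -m jog '[[[-0.03,-0.02,0],[0,0,-0.14]],[[-0.08,-0.04,0],[0,0,-0.28]],[[-0.12,-0.06,0],[0,0,-0.281]],[[-0.16,-0.08,0],[0,0,-0.281]],[[-0.2,-0.1,0],[0,0,-0.281]]]' 1; python3 -c "
from h import *
print(go([0.5665,0.2418,0.23],1.624))"
```

```text
t: 0.75
tool_pos: [0.3145, 0.4649, 0.2313]
tool_rot: [-0.084, 3.14, 0.0]
contact_force: [0.3, 0.7, -0.4]
opening: 0.0853
grip_force: 0.0
(array([-0.2397, -0.2362,  0.0013]), array([0.0002, 0.0002, 0.0002]))
```

```bash
python3 -m jog '[[[-0.03,-0.03,0],[0,0,0]],[[-0.06,-0.06,0],[0,0,0]],[[-0.09,-0.09,0],[0,0,0]],[[-0.12,-0.12,0],[0,0,0]],[[-0.15,-0.15,0],[0,0,0]]]' ; python3 -m jog '[[[-0.03,-0.03,0],[0,0,0]],[[-0.06,-0.06,0],[0,0,0]],[[-0.08,-0.08,0],[0,0,0]],[[-0.08,-0.08,0],[0,0,0]],[[-0.08,-0.08,0],[0,0,0]]]'; python3 - <<'E'
from h import *
print(go([0.5665,0.2418,0.23],1.624))
o=ctrl.get_obs(); d=optics.get_image("wrist"); cv2.imwrite("pics/w1.png",d["image"]); c=cam(d,o)
b=blob(d["image"],(0,0,150),(180,60,255),(0,0,640,480)); print(cv2.contourArea(b),cen(b),cast(c,[cen(b)],.101))
E
```

```text
t: 1.25
tool_pos: [0.4722, 0.3231, 0.2313]
tool_rot: [-0.083, 3.14, 0.0]
contact_force: [0.3, 0.1, -0.7]
opening: 0.0855
grip_force: 0.0
t: 1.75
tool_pos: [0.5553, 0.2485, 0.231]
tool_rot: [0.082, -3.14, -0.0]
contact_force: [-0.5, 0.9, 0.4]
opening: 0.0857
grip_force: 0.0
(array([-0.0108, -0.0072,  0.001 ]), array([ 0.0003, -0.0009, -0.0012]))
17706.0 (596.3395270906284, 297.22932904100304) [[0.60976629 0.47024511 0.101     ]]
```

View pics/w1.png

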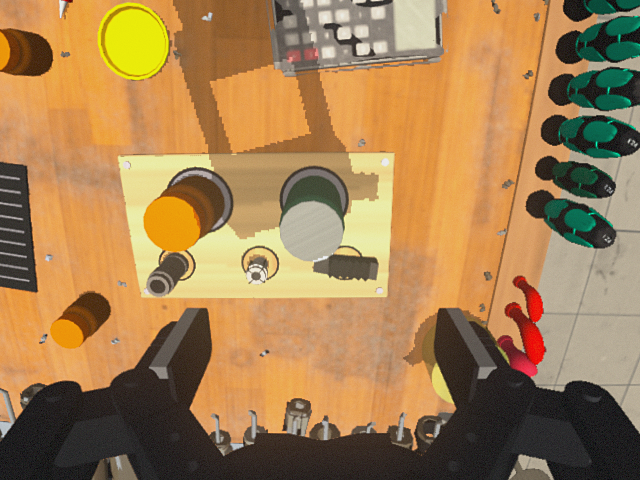

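The wrist view shows the can top at (312,231), jar lid (173,223), board corners (120,155),(394,153),(387,297),(144,297), tall collet top (160,284), slotted collet top (257,274), and rack spindles from row ~400 down.

```bash
python3 - <<'E'
from h import *
np.set_printoptions(precision=4,suppress=True)
o=ctrl.get_obs(); d=optics.get_image("wrist"); im=d["image"]; c=cam(d,o); print(o["tool_pos"])
def ell(lo,hi,box,z):
    b=blob(im,lo,hi,box); e=cv2.fitEllipse(cv2.convexHull(b)); print(e[0],e[1],cast(c,[e[0]],z)[0])
print("can");ell((0,0,110),(180,60,255),(275,195,350,268),.101)
print("jar");ell((8,180,150),(18,255,255),(135,190,205,255),.081)
print("yel");ell((24,150,120),(35,255,255),(85,0,180,85),.009)
b=blob(im,(20,30,100),(32,170,255),(110,145,400,305)); P=cast(c,b.reshape(-1,2),.006)[:,:2].astype(np.float32); print(cv2.minAreaRect(P))
print(cast(c,[(160,287)],.058),cast(c,[(257,275)],.036),cast(c,[(347,266)],.027),cast(c,[(257,262),(347,256)],.006),cast(c,[(120,155),(394,153),(387,297),(144,297)],.006))
print(cast(c,[(298,402),(222,425)],.1),cast(c,[(298,402),(222,425)],.25))
print(go([0.5665,0.2418,0.23],1.624))
E
```

```text
[0.5549 0.2491 0.231 ]
can
(310.7055969238281, 233.4984893798828) (61.93971252441406, 67.89564514160156) [0.5669 0.2398 0.101 ]
jar
(171.7275848388672, 222.88870239257812) (50.41038131713867, 59.37374496459961) [0.5708 0.1304 0.081 ]
yel
(132.34707641601562, 41.17132568359375) (70.18706512451172, 78.4591293334961) [0.4316 0.077  0.009 ]
((0.5985268950462341, 0.19721736013889313), (0.14736491441726685, 0.23711617290973663), 3.268174171447754)
[[0.6396 0.1064 0.058 ]] [[0.6331 0.1904 0.036 ]] [[0.6234 0.2747 0.027 ]] [[0.633  0.1858 0.006 ]
 [0.6217 0.2758 0.006 ]] [[0.5313 0.056  0.006 ]
 [0.5173 0.3118 0.006 ]
 [0.6655 0.3208 0.006 ]
 [0.68   0.0655 0.006 ]]
[[0.7223 0.2353 0.1   ]
 [0.7533 0.1678 0.1   ]] [[0.5857 0.2397 0.25  ]
 [0.5997 0.2091 0.25  ]]
(array([-0.0114, -0.0083,  0.0011]), array([ 0.0002, -0.0005,  0.0008]))
```

```bash
python3 -m jog '[[[-0.012,-0.0075,0.03],[0,0,0]],[[-0.012,-0.0075,0.07],[0,0,0]],[[-0.012,-0.0075,0.1],[0,0,0]],[[-0.012,-0.0075,0.13],[0,0,0]],[[-0.012,-0.0075,0.13],[0,0,0]]]' ;  python3 -c "
from h import *
print(go([0.5667,0.2412,0.041],1.624))"
```

```text
t: 2.35
tool_pos: [0.5631, 0.242, 0.0958]
tool_rot: [0.086, -3.13, 0.004]
contact_force: [-0.2, 0.2, -0.4]
opening: 0.0854
grip_force: 0.0
(array([-0.0041, -0.0008,  0.0548]), array([-0.0022, -0.01  ,  0.0018]))
```

```bash
python3 -m jog '[[[0,0,0],[0,0,0]],[[0,0,0],[0,0,0]]]' ;  python3 -c "
from h import *
print(go([0.5667,0.2412,0.041],1.624))"
```

```text
t: 2.55
tool_pos: [0.5688, 0.2429, 0.104]
tool_rot: [-0.085, 3.137, 0.002]
contact_force: [1.0, -0.3, -0.1]
opening: 0.0853
grip_force: 0.0
(array([ 0.0025, -0.0017,  0.063 ]), array([0.0009, 0.0038, 0.0009]))
```

```bash
python3 -m jog '[[[0,0,0.012],[0,0,0]],[[0,-0.001,0.025],[0,0,0]],[[0,-0.001,0.037],[0,0,0]],[[0,-0.001,0.05],[0,0,0]],[[0,-0.001,0.06],[0,0,0]]]' ; python3 -m jog '[[[0,0,0],[0,0,0]],[[0,0,0],[0,0,0]],[[0,0,0],[0,0,0]]]'; python3 -c "
from h import *
print(go([0.5667,0.2412,0.041],1.624))"
```

```text
t: 3.05
tool_pos: [0.5669, 0.2406, 0.0392]
tool_rot: [0.083, -3.138, 0.001]
contact_force: [-1.0, -1.1, -0.4]
opening: 0.0853
grip_force: 0.0
t: 3.35
tool_pos: [0.5683, 0.2411, 0.042]
tool_rot: [-0.084, 3.139, 0.0]
contact_force: [0.1, -0.0, 0.4]
opening: 0.0852
grip_force: 0.0
(array([0.0016, 0.0002, 0.001 ]), array([0.0003, 0.0012, 0.    ]))
```

Close on the can, then lift.

```bash
Z='[[[0,0,0],[0,0,0]]]'; python3 -m jog '[[[0,0,0],[0,0,0]],[[0,0,0],[0,0,0]],[[0,0,0],[0,0,0]],[[0,0,0],[0,0,0]],[[0,0,0],[0,0,0]]]' 0.5 40;  python3 -m jog '[[[0,0,0],[0,0,0]],[[0,0,0],[0,0,0]],[[0,0,0],[0,0,0]]]' 0.4 40
```

```text
t: 3.85
tool_pos: [0.5684, 0.241, 0.0422]
tool_rot: [-0.084, 3.139, 0.0]
contact_force: [0.8, -0.5, 3.3]
opening: 0.0491
grip_force: 41.2
t: 4.15
tool_pos: [0.5684, 0.241, 0.0421]
tool_rot: [-0.084, 3.139, 0.0]
contact_force: [-0.0, -1.1, 5.2]
opening: 0.0495
grip_force: 41.3
```

```bash
python3 -m jog '[[[0,0,-0.015],[0,0,0]],[[0,0,-0.04],[0,0,0]],[[0,0,-0.07],[0,0,0]],[[0,0,-0.1],[0,0,0]],[[0,0,-0.12],[0,0,0]]]';  python3 -m jog '[[[0,0,0],[0,0,0]],[[0,0,0],[0,0,0]]]'; python3 -c "
from h import *
print(go([0.597,-0.2325,0.162]))"
```

```text
t: 4.65
tool_pos: [0.5677, 0.2412, 0.1634]
tool_rot: [-0.084, 3.14, 0.001]
contact_force: [1.2, -0.1, -2.7]
opening: 0.0491
grip_force: 41.1
t: 4.85
tool_pos: [0.5671, 0.2409, 0.1605]
tool_rot: [0.084, -3.139, 0.0]
contact_force: [0.3, 0.3, -2.9]
opening: 0.0489
grip_force: 41.1
(array([-0.0047, -0.4743, -0.0014]), array([-0.    , -0.0012, -0.    ]))
```

```bash
python3 -m jog '[[[0,-0.015,0],[0,0,0]],[[-0.001,-0.04,0],[0,0,0]],[[-0.001,-0.07,0],[0,0,0]],[[-0.001,-0.105,0],[0,0,0]],[[-0.001,-0.14,0],[0,0,0]]]'; python3 -m jog '[[[0,-0.035,0],[0,0,0]],[[-0.001,-0.07,0],[0,0,0]],[[-0.001,-0.105,0],[0,0,0]],[[-0.001,-0.14,0],[0,0,0]],[[-0.002,-0.175,0],[0,0,0]]]'; python3 -m jog '[[[0,-0.035,0],[0,0,0]],[[-0.001,-0.07,0],[0,0,0]],[[-0.001,-0.1,0],[0,0,0]],[[-0.001,-0.125,0],[0,0,0]],[[-0.002,-0.145,0],[0,0,0]]]'; python3 -m jog '[[[0,-0.01,0],[0,0,0]],[[0,-0.014,0],[0,0,0]],[[0,-0.014,0],[0,0,0]],[[0,-0.014,0],[0,0,0]]]'; python3 -c "
from h import *
print(go([0.597,-0.2325,0.0405]))"
```

```text
t: 5.35
tool_pos: [0.5746, 0.0991, 0.1588]
tool_rot: [0.084, -3.136, 0.001]
contact_force: [0.7, -0.1, -2.3]
opening: 0.0487
grip_force: 41.1
t: 5.85
tool_pos: [0.5856, -0.0755, 0.1588]
tool_rot: [0.083, -3.136, -0.001]
contact_force: [0.3, 0.4, -2.4]
opening: 0.049
grip_force: 41.1
t: 6.35
tool_pos: [0.5954, -0.22, 0.1589]
tool_rot: [0.081, -3.137, -0.002]
contact_force: [0.3, 1.3, -2.8]
opening: 0.049
grip_force: 41.2
t: 6.75
tool_pos: [0.5979, -0.2311, 0.1611]
tool_rot: [0.085, -3.14, -0.001]
contact_force: [0.1, -0.7, -2.7]
opening: 0.0493
grip_force: 41.2
(array([ 0.0009, -0.0014,  0.1206]), array([ 0.0006, -0.0003,  0.    ]))
```

```bash
python3 -m jog '[[[0,0,0.025],[0,0,0]],[[0,0,0.055],[0,0,0]],[[0,0,0.085],[0,0,0]],[[0,0,0.105],[0,0,0]],[[0,0,0.115],[0,0,0]]]'; python3 -m jog '[[[0,0,0.001],[0,0,0]],[[0,0,0.003],[0,0,0]],[[0,0,0.005],[0,0,0]],[[0,0,0.006],[0,0,0]],[[0,0,0.006],[0,0,0]]]'
```

```text
t: 7.25
tool_pos: [0.5965, -0.2302, 0.0436]
tool_rot: [0.086, -3.137, -0.004]
contact_force: [-0.2, -0.0, -2.7]
opening: 0.0493
grip_force: 41.1
t: 7.75
tool_pos: [0.5983, -0.2323, 0.0411]
tool_rot: [-0.083, 3.139, -0.001]
contact_force: [-0.4, -0.2, -1.9]
opening: 0.0489
grip_force: 41.2
```

```bash
python3 -m jog '[[[0,0,0.001],[0,0,0]],[[0,0,0.002],[0,0,0]],[[0,0,0.002],[0,0,0]]]'; python3 -m jog '[[[0,0,0],[0,0,0]],[[0,0,0],[0,0,0]],[[0,0,0],[0,0,0]],[[0,0,0],[0,0,0]],[[0,0,0],[0,0,0]]]' 0.8;python3 -m jog '[[[0,0,0],[0,0,0]],[[0,0,0],[0,0,0]],[[0,0,0],[0,0,0]]]' 1
```

```text
t: 8.05
tool_pos: [0.5983, -0.2323, 0.0391]
tool_rot: [-0.084, 3.14, -0.0]
contact_force: [-1.5, 0.1, 2.1]
opening: 0.049
grip_force: 41.6
t: 8.55
tool_pos: [0.5979, -0.2321, 0.0383]
tool_rot: [-0.084, 3.14, -0.0]
contact_force: [0.7, 0.3, -0.1]
opening: 0.0681
grip_force: 0.0
t: 8.85
tool_pos: [0.5979, -0.2321, 0.0383]
tool_rot: [0.083, -3.14, 0.0]
contact_force: [-0.0, -0.1, 0.7]
opening: 0.0855
grip_force: 0.0
```

```bash
python3 -m jog '[[[0,0,-0.03],[0,0,0]],[[0,0,-0.07],[0,0,0]],[[0,0,-0.11],[0,0,0]],[[0,0,-0.13],[0,0,0]],[[0,0,-0.13],[0,0,0]]]'; python3 -c "
from h import *
print(go([0.5712,0.131,0.168],1.624))"
```

```text
t: 9.35
tool_pos: [0.6003, -0.2333, 0.1736]
tool_rot: [-0.083, 3.133, -0.007]
contact_force: [1.1, 0.4, 0.7]
opening: 0.0854
grip_force: 0.0
(array([0.0098, 0.3654, 0.0039]), array([-0.0045,  0.0076,  0.    ]))
```

```bash
python3 -m jog '[[[0,0.03,0],[0,0,0]],[[0.002,0.07,0],[0,0,0]],[[0.004,0.115,0],[0,0,0]],[[0.005,0.16,0],[0,0,0]],[[0.005,0.2,0],[0,0,0]]]'; python3 -m jog '[[[0.002,0.045,0],[0,0,0]],[[0.004,0.085,0],[0,0,0]],[[0.005,0.12,0],[0,0,0]],[[0.005,0.145,0],[0,0,0]],[[0.005,0.16,0],[0,0,0]]]'; python3 -m jog '[[[0,0.002,0],[0,0,0]],[[0,0.003,0],[0,0,0]],[[0,0.003,0],[0,0,0]],[[0,0.003,0],[0,0,0]]]'; python3 - <<'E'
from h import *
print(go([0.5712,0.131,0.031],1.624))
o=ctrl.get_obs(); d=optics.get_image("wrist"); cv2.imwrite("pics/w2.png",d["image"]); print(o["tool_pos"],o["t"])
E
```

```text
t: 9.85
tool_pos: [0.5808, -0.0306, 0.1662]
tool_rot: [0.083, -3.138, -0.001]
contact_force: [0.4, -0.3, 0.4]
opening: 0.0851
grip_force: 0.0
t: 10.35
tool_pos: [0.5675, 0.1286, 0.1664]
tool_rot: [0.086, -3.138, 0.0]
contact_force: [-0.7, -0.6, -0.0]
opening: 0.0856
grip_force: 0.0
t: 10.75
tool_pos: [0.5688, 0.1288, 0.1682]
tool_rot: [0.081, -3.14, 0.0]
contact_force: [0.3, -0.5, -0.3]
opening: 0.0856
grip_force: 0.0
(array([-0.0025,  0.0021,  0.1372]), array([-0.0003, -0.0001, -0.0015]))
[0.56883808 0.12876677 0.16822095] 10.75
```

View pics/w2.png

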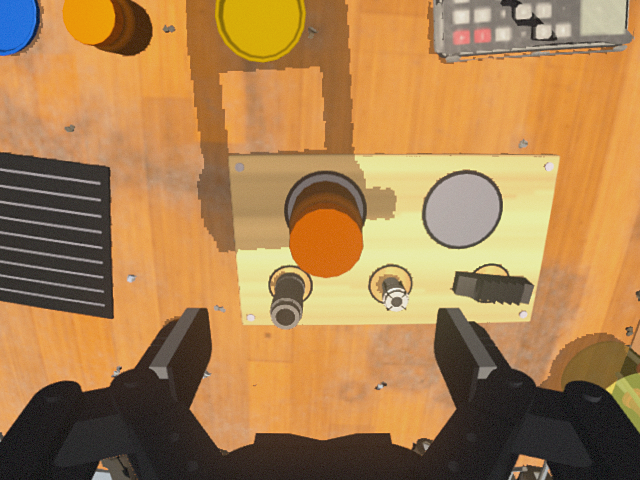

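The jar lid is at (326,242), the now-bare can mark at (462,209), the tall collet top at (286,313), the slotted collet top at (397,299), and the clip around (492,288).

```bash
python3 - <<'E'
from h import *
np.set_printoptions(precision=4,suppress=True)
im=cv2.imread("pics/w2.png"); d=optics.get_image("wrist"); o=dict(tool_pos=np.array([0.56883808,0.12876677,0.16822095]),tool_rot=ctrl.get_obs()["tool_rot"]); c=cam(d,o)
g=cv2.cvtColor(im,cv2.COLOR_BGR2HSV)
b=blob(im,(0,0,80),(180,45,255),(415,160,510,258)); e=cv2.fitEllipse(cv2.convexHull(b)); print("mark",e,cast(c,[e[0]],.006))
b=blob(im,(5,200,120),(14,255,255),(280,205,370,285)); e=cv2.fitEllipse(cv2.convexHull(b)); print("jar",e,cast(c,[e[0]],.081))
print("tall",cast(c,[(286,314)],.058),"a",cast(c,[(397,299)],.036))
E
python3 -m jog '[[[-0.002,0.002,0.02],[0,0,0]],[[-0.002,0.002,0.05],[0,0,0]],[[-0.002,0.002,0.07],[0,0,0]],[[-0.002,0.002,0.07],[0,0,0]],[[-0.002,0.002,0.07],[0,0,0]]]'
```

```text
mark ((461.7037048339844, 209.60348510742188), (70.916015625, 79.1658935546875), 53.13938522338867) [[0.5656 0.2394 0.006 ]]
jar ((325.2554016113281, 240.23269653320312), (72.68147277832031, 74.52332305908203), 161.2446746826172) [[0.57   0.1292 0.081 ]]
tall [[0.637  0.1043 0.058 ]] a [[0.6324 0.1889 0.036 ]]
t: 11.35
tool_pos: [0.5706, 0.1316, 0.0985]
tool_rot: [0.083, -3.14, 0.0]
contact_force: [0.5, 0.4, 1.2]
opening: 0.0854
grip_force: 0.0
```

```bash
python3 -m jog '[[[0,-0.001,0.015],[0,0,0]],[[0,-0.001,0.035],[0,0,0]],[[0,-0.001,0.05],[0,0,0]],[[0,-0.001,0.062],[0,0,0]],[[0,-0.001,0.067],[0,0,0]]]'; python3 -m jog '[[[0,0,0],[0,0,0]],[[0,0,0],[0,0,0]],[[0,0,0],[0,0,0]]]';  python3 -m jog '[[[0,0,0],[0,0,0]],[[0,0,0],[0,0,0]],[[0,0,0],[0,0,0]],[[0,0,0],[0,0,0]],[[0,0,0],[0,0,0]]]' 0.45 40;  python3 -m jog '[[[0,0,0],[0,0,0]],[[0,0,0],[0,0,0]],[[0,0,0],[0,0,0]]]'
```

```text
t: 11.85
tool_pos: [0.5698, 0.1308, 0.0297]
tool_rot: [0.083, -3.138, 0.0]
contact_force: [0.3, -0.1, -0.5]
opening: 0.0855
grip_force: 0.0
t: 12.15
tool_pos: [0.5714, 0.1311, 0.0323]
tool_rot: [-0.084, 3.139, 0.0]
contact_force: [-1.0, 0.7, -1.1]
opening: 0.0854
grip_force: 0.0
t: 12.65
tool_pos: [0.5713, 0.1309, 0.0322]
tool_rot: [-0.084, 3.139, -0.0]
contact_force: [-0.1, -0.5, 5.7]
opening: 0.0504
grip_force: 42.5
t: 12.95
tool_pos: [0.5712, 0.1309, 0.0322]
tool_rot: [-0.084, 3.139, -0.0]
contact_force: [-1.3, -0.8, 5.6]
opening: 0.0503
grip_force: 42.5
```

```bash
python3 -m jog '[[[0,0,-0.015],[0,0,0]],[[0,0,-0.04],[0,0,0]],[[0,0,-0.07],[0,0,0]],[[0,0,-0.09],[0,0,0]],[[0,0,-0.1],[0,0,0]]]';  python3 -m jog '[[[0,-0.01,0],[0,0,0]],[[-0.005,-0.03,0],[0,0,0]],[[-0.01,-0.06,0],[0,0,0]],[[-0.015,-0.09,0],[0,0,0]],[[-0.02,-0.12,0],[0,0,0]]]'; python3 -m jog '[[[0,-0.03,0],[0,0,0]],[[0,-0.06,0],[0,0,0]],[[0,-0.09,0],[0,0,0]],[[0,-0.11,0],[0,0,0]],[[0,-0.12,0],[0,0,0]]]';python3 -m jog '[[[0,0,0],[0,0,0]],[[0,0,0],[0,0,0]]]'; python3 -c "
from h import *
print(go([0.608,-0.113,0.0295]))"
```

```text
t: 13.45
tool_pos: [0.5714, 0.1311, 0.1338]
tool_rot: [-0.084, 3.138, 0.001]
contact_force: [0.7, 0.8, -2.5]
opening: 0.0501
grip_force: 42.5
t: 13.95
tool_pos: [0.5955, 0.0106, 0.1288]
tool_rot: [0.084, -3.136, -0.0]
contact_force: [0.1, -1.4, -2.7]
opening: 0.0503
grip_force: 42.5
t: 14.45
tool_pos: [0.6018, -0.1096, 0.129]
tool_rot: [0.08, -3.137, -0.001]
contact_force: [0.1, -0.1, -2.7]
opening: 0.0507
grip_force: 42.5
t: 14.65
tool_pos: [0.6027, -0.1071, 0.1303]
tool_rot: [0.084, -3.139, -0.002]
contact_force: [0.6, 0.6, -2.1]
opening: 0.05
grip_force: 42.5
(array([-0.0052, -0.0063,  0.1007]), array([ 0.0012, -0.0016,  0.    ]))
```

```bash
python3 -m jog '[[[-0.002,-0.003,0.02],[0,0,0]],[[-0.005,-0.006,0.045],[0,0,0]],[[-0.005,-0.006,0.07],[0,0,0]],[[-0.005,-0.006,0.088],[0,0,0]],[[-0.005,-0.006,0.096],[0,0,0]]]';  python3 -m jog '[[[0,0,0.001],[0,0,0]],[[0,0,0.002],[0,0,0]],[[0,0,0.003],[0,0,0]],[[0,0,0.004],[0,0,0]],[[0,0,0.004],[0,0,0]]]'
```

```text
t: 15.15
tool_pos: [0.6069, -0.1115, 0.0326]
tool_rot: [0.086, -3.136, -0.003]
contact_force: [0.2, -0.3, -2.6]
opening: 0.0502
grip_force: 42.5
t: 15.65
tool_pos: [0.6091, -0.1135, 0.032]
tool_rot: [-0.084, 3.139, -0.001]
contact_force: [0.1, -1.0, -1.7]
opening: 0.0504
grip_force: 42.5
```

```bash
python3 -m jog '[[[0,0,0.001],[0,0,0]],[[0,0,0.002],[0,0,0]],[[0,0,0.003],[0,0,0]],[[0,0,0.003],[0,0,0]]]'; python3 -m jog '[[[0,0,0],[0,0,0]],[[0,0,0],[0,0,0]],[[0,0,0],[0,0,0]],[[0,0,0],[0,0,0]],[[0,0,0],[0,0,0]]]' 0.8;python3 -m jog '[[[0,0,0],[0,0,0]],[[0,0,0],[0,0,0]],[[0,0,0],[0,0,0]]]' 1;  python3 -m jog '[[[0,0,-0.02],[0,0,0]],[[0,0,-0.06],[0,0,0]],[[0,0,-0.1],[0,0,0]],[[0,0,-0.13],[0,0,0]],[[0,0,-0.14],[0,0,0]]]'; python3 -c "
from h import *
print(go([0.62,0.105,0.17]))"
```

```text
t: 16.05
tool_pos: [0.6089, -0.1135, 0.0293]
tool_rot: [0.084, -3.14, 0.0]
contact_force: [-2.8, -0.2, 5.4]
opening: 0.0504
grip_force: 43.1
t: 16.55
tool_pos: [0.6087, -0.1134, 0.0282]
tool_rot: [-0.084, 3.14, -0.0]
contact_force: [0.6, 0.7, 1.2]
opening: 0.0682
grip_force: 0.0
t: 16.85
tool_pos: [0.6086, -0.1134, 0.0283]
tool_rot: [-0.084, 3.14, -0.0]
contact_force: [-0.5, 0.7, 0.4]
opening: 0.0855
grip_force: 0.0
t: 17.35
tool_pos: [0.6108, -0.114, 0.1732]
tool_rot: [-0.083, 3.133, -0.004]
contact_force: [-0.3, -0.9, 0.6]
opening: 0.0854
grip_force: 0.0
(array([-0.0208,  0.2182,  0.0028]), array([-0.0027,  0.0071,  0.    ]))
```

```bash
python3 -m jog '[[[-0.005,0.03,0],[0,0,0]],[[-0.015,0.075,0],[0,0,0]],[[-0.02,0.12,0],[0,0,0]],[[-0.025,0.16,0],[0,0,0]],[[-0.03,0.195,0],[0,0,0]]]' 0.6; python3 -m jog '[[[-0.003,0.01,0],[0,0,0]],[[-0.005,0.02,0],[0,0,0]],[[-0.005,0.022,0],[0,0,0]],[[-0.005,0.022,0],[0,0,0]],[[-0.005,0.022,0],[0,0,0]]]'; python3 - <<'E'
from h import *
o=ctrl.get_obs(); d=optics.get_image("wrist"); cv2.imwrite("pics/w3.png",d["image"]); print(o["tool_pos"],o["tool_rot"],o["t"])
print(go([0.638,0.105,0.021],1.624))
cv2.imwrite("pics/s3.png",optics.get_image("scene")["image"])
E
```

```text
t: 17.85
tool_pos: [0.6272, 0.085, 0.1663]
tool_rot: [0.085, -3.138, -0.0]
contact_force: [0.4, -0.8, 1.0]
opening: 0.0513
grip_force: 0.0
t: 18.35
tool_pos: [0.6321, 0.104, 0.1682]
tool_rot: [0.081, -3.14, 0.001]
contact_force: [-0.4, -0.2, 0.4]
opening: 0.0513
grip_force: 0.0
[0.63205148 0.1040355  0.16815514] [ 8.13634268e-02 -3.14030239e+00  5.17180668e-04] 18.35
(array([-0.006 ,  0.0007,  0.1472]), array([-0.0002, -0.0002, -0.0015]))
```

View pics/w3.png

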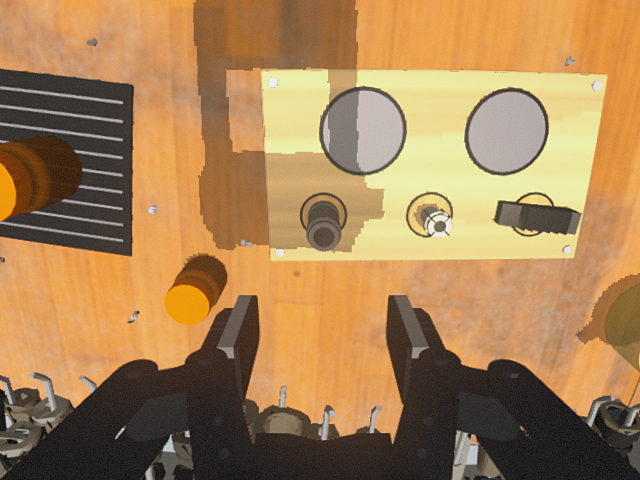

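View pics/s3.png

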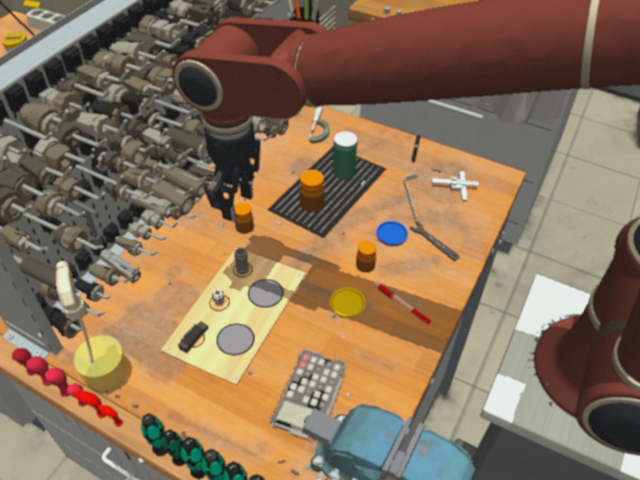

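Can and jar stand on the mat. In the wrist view the tall collet top is at (324,236), slotted collet top (438,225), bare marks at (363,131) and (507,131). The wrist clears the rack.

```bash
python3 - <<'E'
from h import *
np.set_printoptions(precision=4,suppress=True)
d=optics.get_image("wrist"); c=cam(d,dict(tool_pos=np.array([0.63205148,0.1040355,0.16815514]),tool_rot=np.array([ .0813634268,-3.14030239,.000517]))); im=cv2.imread("pics/w3.png")
print("tall",cast(c,[(324,236)],.058),cast(c,[(324,215)],.006),"a",cast(c,[(438,226)],.036),cast(c,[(430,216)],.006))
for bx in [(465,80,555,180)]:
    b=blob(im,(0,0,80),(180,45,255),bx); e=cv2.fitEllipse(cv2.convexHull(b)); print("mark",e[0],cast(c,[e[0]],.006))
print("jarmark",cast(c,[(363,130.5)],.006))
E
```

```text
tall [[0.6386 0.104  0.058 ]] [[0.6391 0.1042 0.006 ]] a [[0.6343 0.1876 0.036 ]] [[0.6355 0.1895 0.006 ]]
mark (505.26849365234375, 131.77102661132812) [[0.5657 0.2389 0.006 ]]
jarmark [[0.5715 0.13   0.006 ]]
```

```bash
python3 -m jog '[[[-0.003,0,0.02],[0,0,0]],[[-0.0065,0,0.05],[0,0,0]],[[-0.0065,0,0.08],[0,0,0]],[[-0.0065,0,0.105],[0,0,0]],[[-0.0065,0,0.115],[0,0,0]]]'; python3 -m jog '[[[0,0,0.008],[0,0,0]],[[0,0,0.018],[0,0,0]],[[0,0,0.027],[0,0,0]],[[0,0,0.032],[0,0,0]],[[0,0,0.032],[0,0,0]]]'; python3 -m jog '[[[0,0,0],[0,0,0]],[[0,0,0],[0,0,0]],[[0,0,0],[0,0,0]]]'
```

```text
t: 19.0
tool_pos: [0.6364, 0.1049, 0.0499]
tool_rot: [0.082, -3.135, 0.0]
contact_force: [0.4, -0.3, -0.3]
opening: 0.0512
grip_force: 0.0
t: 19.5
tool_pos: [0.6381, 0.1055, 0.0207]
tool_rot: [0.084, -3.139, 0.0]
contact_force: [-0.8, 0.1, 0.6]
opening: 0.0513
grip_force: 0.0
t: 19.8
tool_pos: [0.639, 0.1056, 0.022]
tool_rot: [-0.084, 3.139, -0.0]
contact_force: [-0.0, 0.1, -0.3]
opening: 0.0512
grip_force: 0.0
```

```bash
python3 -m jog '[[[0,-0.001,0],[0,0,0]],[[0,-0.001,0],[0,0,0]],[[0,-0.001,0],[0,0,0]],[[0,-0.001,0],[0,0,0]],[[0,-0.001,0],[0,0,0]]]' 0.2 35; python3 -m jog '[[[0,0,0],[0,0,0]],[[0,0,0],[0,0,0]],[[0,0,0],[0,0,0]]]';python3 -m jog '[[[0,0,-0.015],[0,0,0]],[[0,0,-0.04],[0,0,0]],[[0,0,-0.07],[0,0,0]],[[0,0,-0.09],[0,0,0]],[[0,0,-0.1],[0,0,0]]]';python3 -c "
from h import *
print(go([0.4315,-0.115,0.125]))"
```

```text
t: 20.3
tool_pos: [0.6388, 0.1045, 0.0217]
tool_rot: [-0.084, 3.14, -0.0]
contact_force: [-0.5, -1.0, 2.3]
opening: 0.0228
grip_force: 34.6
t: 20.6
tool_pos: [0.6388, 0.1045, 0.0217]
tool_rot: [-0.084, 3.14, -0.0]
contact_force: [-0.8, -0.3, 4.9]
opening: 0.0232
grip_force: 34.7
t: 21.1
tool_pos: [0.6397, 0.1047, 0.1243]
tool_rot: [-0.084, 3.137, 0.0]
contact_force: [0.9, 0.2, -1.8]
opening: 0.0231
grip_force: 34.6
(array([ 0.2196, -0.2083, -0.0015]), array([ 0.0002,  0.0038, -0.    ]))
```

```bash
python3 -m jog '[[[0.01,-0.01,0],[0,0,0]],[[0.03,-0.03,0],[0,0,0]],[[0.055,-0.052,0],[0,0,0]],[[0.08,-0.076,0],[0,0,0]],[[0.105,-0.1,0],[0,0,0]]]'; python3 -m jog '[[[0.025,-0.024,0],[0,0,0]],[[0.05,-0.048,0],[0,0,0]],[[0.075,-0.072,0],[0,0,0]],[[0.1,-0.095,0],[0,0,0]],[[0.113,-0.107,0],[0,0,0]]]';python3 -m jog '[[[0,0,0],[0,0,0]],[[0,0,0],[0,0,0]],[[0,0,0],[0,0,0]]]';python3 - <<'E'
from h import *
print(go([0.4315,-0.115,0.02],1.624))
o=ctrl.get_obs(); d=optics.get_image("wrist"); cv2.imwrite("pics/w4.png",d["image"]); print(o["tool_pos"],o["tool_rot"])
c=cam(d,o); b=blob(d["image"],(100,120,50),(130,255,255),(0,0,640,480)); print(cv2.boundingRect(b)); e=cv2.fitEllipse(cv2.convexHull(b)); print(e,cast(c,[e[0]],.009))
E
```

```text
t: 21.6
tool_pos: [0.5359, -0.0019, 0.1189]
tool_rot: [0.084, -3.136, -0.001]
contact_force: [-0.1, -1.6, -1.5]
opening: 0.0234
grip_force: 34.6
t: 22.1
tool_pos: [0.4283, -0.1147, 0.1188]
tool_rot: [0.08, -3.136, -0.002]
contact_force: [-0.3, 0.5, -1.5]
opening: 0.0227
grip_force: 34.6
t: 22.4
tool_pos: [0.4317, -0.1132, 0.1206]
tool_rot: [0.084, -3.139, -0.001]
contact_force: [-0.1, 0.2, -2.1]
opening: 0.0234
grip_force: 34.6
(array([ 0.0002, -0.0018,  0.1006]), array([ 0.0007, -0.001 ,  0.0005]))
[ 0.43169185 -0.11321794  0.12059152] [ 8.43617921e-02 -3.13947120e+00 -1.10744795e-03]
(272, 180, 93, 89)
((318.216552734375, 223.9075164794922), (88.05360412597656, 92.29290008544922), 91.54585266113281) [[ 0.43021644 -0.11743851  0.009     ]]
```

View pics/w4.png

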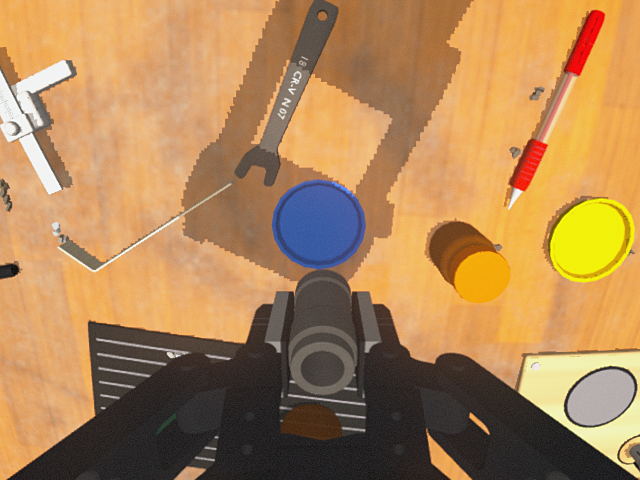

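The collet hangs upright between the pads. Blue dish centred at (318,224); the path down is clear of the wrench and the small jar.

```bash
python3 -m jog '[[[0.0005,-0.002,0.02],[0,0,0]],[[0.0005,-0.003,0.045],[0,0,0]],[[0.0005,-0.003,0.07],[0,0,0]],[[0.0005,-0.003,0.085],[0,0,0]],[[0.0005,-0.003,0.093],[0,0,0]]]'; python3 -m jog '[[[0,0,0.001],[0,0,0]],[[0,0,0.003],[0,0,0]],[[0,0,0.005],[0,0,0]],[[0,0,0.006],[0,0,0]],[[0,0,0.006],[0,0,0]]]'; python3 -m jog '[[[0,0,0],[0,0,0]],[[0,0,0],[0,0,0]]]'
```

```text
t: 22.95
tool_pos: [0.4307, -0.1157, 0.0264]
tool_rot: [0.086, -3.137, -0.003]
contact_force: [-0.7, 0.5, -2.3]
opening: 0.023
grip_force: 34.6
t: 23.45
tool_pos: [0.4318, -0.1169, 0.0227]
tool_rot: [-0.084, 3.14, -0.001]
contact_force: [0.0, 0.1, -1.1]
opening: 0.0233
grip_force: 34.6
t: 23.65
tool_pos: [0.4317, -0.1169, 0.0225]
tool_rot: [-0.083, 3.14, -0.0]
contact_force: [-0.5, -0.5, -2.1]
opening: 0.0231
grip_force: 34.6
```

```bash
python3 -m jog '[[[0,0.0005,0.001],[0,0,0]],[[0,0.0005,0.002],[0,0,0]],[[0,0.0005,0.003],[0,0,0]],[[0,0.0005,0.003],[0,0,0]]]'; python3 -m jog '[[[0,0,0],[0,0,0]],[[0,0,0],[0,0,0]],[[0,0,0],[0,0,0]],[[0,0,0],[0,0,0]],[[0,0,0],[0,0,0]]]' 0.5; python3 -m jog '[[[0,0,-0.02],[0,0,0]],[[0,0,-0.06],[0,0,0]],[[0,0,-0.1],[0,0,0]],[[0,0,-0.13],[0,0,0]],[[0,0,-0.14],[0,0,0]]]'; python3 -c "
from h import *
print(go([0.628,0.189,0.16],1.624))"
```

```text
t: 24.05
tool_pos: [0.4316, -0.1163, 0.0196]
tool_rot: [0.084, -3.14, -0.0]
contact_force: [-1.8, 1.3, 3.2]
opening: 0.0231
grip_force: 35.0
t: 24.55
tool_pos: [0.4315, -0.1163, 0.0193]
tool_rot: [-0.084, 3.14, -0.0]
contact_force: [0.0, -0.9, 0.3]
opening: 0.043
grip_force: 0.0
t: 25.05
tool_pos: [0.4335, -0.1172, 0.1635]
tool_rot: [-0.083, 3.134, -0.005]
contact_force: [0.6, 0.5, 0.6]
opening: 0.0431
grip_force: 0.0
(array([-0.2105,  0.2954,  0.0038]), array([-0.0034,  0.0064,  0.0001]))
```

```bash
python3 -m jog '[[[-0.015,0.02,0],[0,0,0]],[[-0.04,0.055,0],[0,0,0]],[[-0.065,0.09,0],[0,0,0]],[[-0.09,0.125,0],[0,0,0]],[[-0.115,0.16,0],[0,0,0]]]'; python3 -m jog '[[[-0.025,0.035,0],[0,0,0]],[[-0.05,0.07,0],[0,0,0]],[[-0.075,0.1,0],[0,0,0]],[[-0.09,0.125,0],[0,0,0]],[[-0.094,0.132,0],[0,0,0]]]';python3 -m jog '[[[0,0,0],[0,0,0]],[[0,0,0],[0,0,0]],[[0,0,0],[0,0,0]]]'; python3 - <<'E'
from h import *
o=ctrl.get_obs(); d=optics.get_image("wrist"); cv2.imwrite("pics/w5.png",d["image"]); print(o["tool_pos"],o["tool_rot"])
cv2.imwrite("pics/s5.png",cv2.resize(d["image"][100:300,220:480],None,fx=3,fy=3))
E
```

```text
t: 25.55
tool_pos: [0.5378, 0.0512, 0.1576]
tool_rot: [0.084, -3.138, 0.0]
contact_force: [1.1, -0.0, 0.1]
opening: 0.0425
grip_force: 0.0
t: 26.05
tool_pos: [0.6248, 0.1886, 0.1572]
tool_rot: [0.087, -3.138, -0.0]
contact_force: [-0.7, -0.9, 0.2]
opening: 0.0427
grip_force: 0.0
t: 26.35
tool_pos: [0.6241, 0.1852, 0.1589]
tool_rot: [0.081, -3.14, 0.001]
contact_force: [-0.8, -0.1, -0.5]
opening: 0.0428
grip_force: 0.0
[0.62412713 0.18515359 0.15894436] [ 8.14633267e-02 -3.13976784e+00  6.65682646e-04]
```

View pics/s5.png

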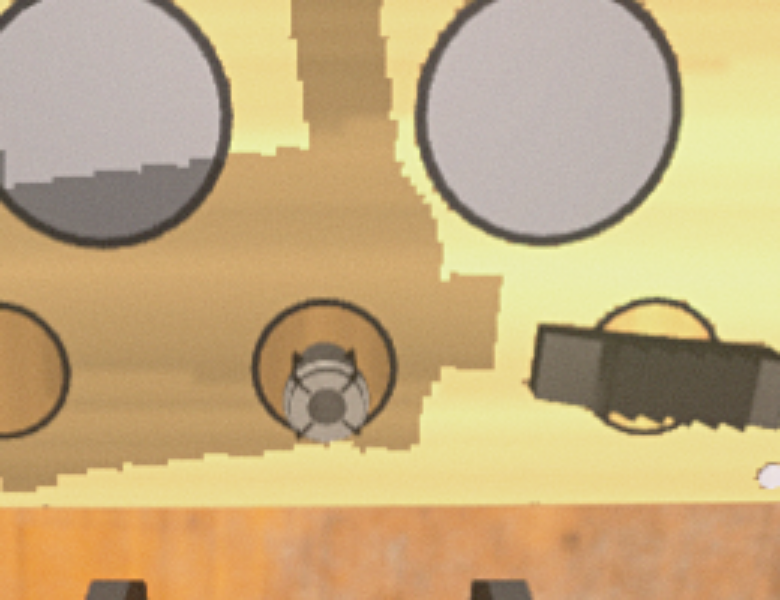

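The slotted collet's top centre is at crop (327,403), i.e. pixel (329,234), on its mark centred at (328,222). The clip is untouched.

```bash
python3 - <<'E'
from h import *
np.set_printoptions(precision=4,suppress=True)
d=optics.get_image("wrist"); c=cam(d,dict(tool_pos=np.array([0.62412713,0.18515359,0.15894436]),tool_rot=np.array([.0814633,-3.13976784,.000666])))
print(cast(c,[(329,234.3)],.036),cast(c,[(328,222.3)],.006),cast(c,[(402.7,135.7)],.006))
print(go([0.634,0.1888,0.014],1.624))
E
python3 -m jog '[[[-0.005,0.003,0.02],[0,0,0]],[[-0.0105,0.003,0.05],[0,0,0]],[[-0.0105,0.003,0.08],[0,0,0]],[[-0.0105,0.003,0.1],[0,0,0]],[[-0.0105,0.003,0.105],[0,0,0]]]';python3 -m jog '[[[0,0,0],[0,0,0]],[[0,0,0],[0,0,0]]]'; python3 -c "
from h import *
print(go([0.634,0.1888,0.014],1.624))"
```

```text
[[0.6336 0.1889 0.036 ]] [[0.6341 0.1886 0.006 ]] [[0.5649 0.2396 0.006 ]]
(array([-0.0098,  0.003 ,  0.1453]), array([-0.0002, -0.0001, -0.0013]))
t: 26.95
tool_pos: [0.6327, 0.1888, 0.051]
tool_rot: [0.082, -3.135, 0.001]
contact_force: [-1.0, 0.1, -0.4]
opening: 0.0426
grip_force: 0.0
t: 27.15
tool_pos: [0.6361, 0.1899, 0.0561]
tool_rot: [-0.083, 3.138, 0.001]
contact_force: [0.2, 0.2, 0.5]
opening: 0.0426
grip_force: 0.0
(array([ 0.0022, -0.001 ,  0.0421]), array([ 0.0003,  0.0026, -0.0004]))
```

```bash
python3 -m jog '[[[0.001,0,0.01],[0,0,0]],[[0.001,-0.0005,0.02],[0,0,0]],[[0.001,-0.0005,0.03],[0,0,0]],[[0.001,-0.0005,0.037],[0,0,0]],[[0.001,-0.0005,0.04],[0,0,0]]]';python3 -m jog '[[[0,0,0],[0,0,0]],[[0,0,0],[0,0,0]],[[0,0,0],[0,0,0]]]';python3 -m jog '[[[0,0,0],[0,0,0]],[[0,0,0],[0,0,0]],[[0,0,0],[0,0,0]],[[0,0,0],[0,0,0]],[[0,0,0],[0,0,0]]]' 0.15 30; python3 -m jog '[[[0,0,0],[0,0,0]],[[0,0,0],[0,0,0]],[[0,0,0],[0,0,0]]]'
```

```text
t: 27.65
tool_pos: [0.6331, 0.1892, 0.0125]
tool_rot: [0.084, -3.138, 0.001]
contact_force: [-0.3, -0.6, 0.3]
opening: 0.0429
grip_force: 0.0
t: 27.95
tool_pos: [0.6345, 0.1895, 0.0149]
tool_rot: [-0.084, 3.139, 0.0]
contact_force: [0.5, 0.9, 0.1]
opening: 0.0428
grip_force: 0.0
t: 28.45
tool_pos: [0.6345, 0.1894, 0.0149]
tool_rot: [-0.084, 3.14, 0.0]
contact_force: [0.6, -0.9, 3.3]
opening: 0.0182
grip_force: 29.4
t: 28.75
tool_pos: [0.6345, 0.1894, 0.0148]
tool_rot: [-0.084, 3.14, 0.0]
contact_force: [0.0, -0.5, 4.6]
opening: 0.0183
grip_force: 29.5
```

```bash
python3 -m jog '[[[0,0,-0.015],[0,0,0]],[[0,0,-0.04],[0,0,0]],[[0,0,-0.07],[0,0,0]],[[0,0,-0.09],[0,0,0]],[[0,0,-0.1],[0,0,0]]]'; python3 -m jog '[[[0.01,-0.005,0],[0,0,0]],[[0.035,-0.017,0],[0,0,0]],[[0.06,-0.029,0],[0,0,0]],[[0.09,-0.043,0],[0,0,0]],[[0.12,-0.057,0],[0,0,0]]]';  python3 -m jog '[[[0.03,-0.014,0],[0,0,0]],[[0.055,-0.027,0],[0,0,0]],[[0.075,-0.036,0],[0,0,0]],[[0.085,-0.041,0],[0,0,0]],[[0.088,-0.043,0],[0,0,0]]]';python3 -m jog '[[[0,0,0],[0,0,0]],[[0,0,0],[0,0,0]],[[0,0,0],[0,0,0]]]';python3 - <<'E'
from h import *
print(go([0.432,0.0778,0.013],1.624))
o=ctrl.get_obs(); d=optics.get_image("wrist"); cv2.imwrite("pics/w6.png",d["image"]); print(o["tool_pos"],o["tool_rot"])
c=cam(d,o); b=blob(d["image"],(24,150,60),(35,255,255),(200,100,450,300)); print(cv2.boundingRect(b)); e=cv2.fitEllipse(cv2.convexHull(b)); print(e,cast(c,[e[0]],.009))
E
```

```text
t: 29.25
tool_pos: [0.6351, 0.1898, 0.1173]
tool_rot: [-0.084, 3.137, 0.001]
contact_force: [0.4, 0.1, 0.5]
opening: 0.0184
grip_force: 29.5
t: 29.75
tool_pos: [0.5141, 0.1253, 0.1119]
tool_rot: [0.084, -3.136, 0.001]
contact_force: [-0.2, -0.2, 0.4]
opening: 0.0188
grip_force: 29.5
t: 30.25
tool_pos: [0.4289, 0.078, 0.1121]
tool_rot: [0.082, -3.137, -0.0]
contact_force: [0.5, -0.6, 0.1]
opening: 0.0186
grip_force: 29.5
t: 30.55
tool_pos: [0.4319, 0.0787, 0.1141]
tool_rot: [0.084, -3.14, -0.0]
contact_force: [0.4, -0.4, 0.0]
opening: 0.0183
grip_force: 29.5
(array([-1.000e-04, -9.000e-04,  1.011e-01]), array([ 0.0001, -0.0004,  0.0003]))
[0.43193133 0.07868725 0.11414089] [ 8.39772946e-02 -3.14008328e+00 -1.33050587e-04]
(275, 184, 95, 90)
((321.7515869140625, 228.23046875), (89.25074768066406, 94.67979431152344), 93.06903839111328) [[0.43132927 0.07683855 0.009     ]]
```

View pics/w6.png

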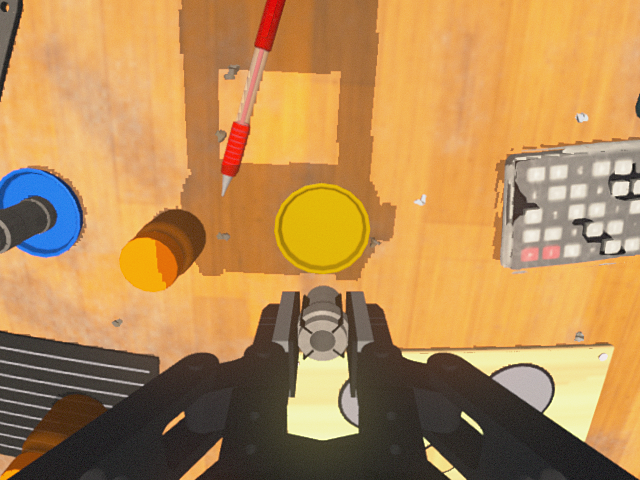

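Slotted collet is held upright, yellow dish at (322,228), and the tall collet stands in the blue dish at left.

```bash
python3 -m jog '[[[0,-0.001,0.02],[0,0,0]],[[0,-0.001,0.045],[0,0,0]],[[0,-0.001,0.07],[0,0,0]],[[0,-0.001,0.085],[0,0,0]],[[0,-0.001,0.093],[0,0,0]]]'; python3 -m jog '[[[0,0,0.001],[0,0,0]],[[0,0,0.003],[0,0,0]],[[0,0,0.004],[0,0,0]],[[0,0,0.005],[0,0,0]],[[0,0,0.005],[0,0,0]]]'; python3 -m jog '[[[0,0,0],[0,0,0]],[[0,0,0],[0,0,0]]]'
```

```text
t: 31.1
tool_pos: [0.4308, 0.0777, 0.0196]
tool_rot: [0.084, -3.137, -0.0]
contact_force: [-0.2, 0.3, -0.9]
opening: 0.0183
grip_force: 29.5
t: 31.6
tool_pos: [0.4321, 0.0775, 0.0168]
tool_rot: [-0.084, 3.14, -0.0]
contact_force: [-0.5, 0.3, -0.6]
opening: 0.0185
grip_force: 29.5
t: 31.8
tool_pos: [0.4319, 0.0775, 0.0165]
tool_rot: [-0.083, 3.14, -0.0]
contact_force: [0.2, 0.2, 0.4]
opening: 0.0183
grip_force: 29.5
```

```bash
python3 -m jog '[[[0,0,0.001],[0,0,0]],[[0,0,0.002],[0,0,0]],[[0,0,0.003],[0,0,0]],[[0,0,0.0035],[0,0,0]],[[0,0,0.0035],[0,0,0]]]'; python3 -m jog '[[[0,0,0.0005],[0,0,0]],[[0,0,0.0005],[0,0,0]]]'
```

```text
t: 32.3
tool_pos: [0.4318, 0.0775, 0.0129]
tool_rot: [-0.084, 3.14, 0.0]
contact_force: [0.2, -0.2, 1.7]
opening: 0.0186
grip_force: 29.5
t: 32.5
tool_pos: [0.4321, 0.0775, 0.0128]
tool_rot: [-0.084, 3.14, 0.0]
contact_force: [-1.8, -0.5, 4.0]
opening: 0.0184
grip_force: 29.8
```

```bash
python3 -m jog '[[[0,0,0],[0,0,0]],[[0,0,0],[0,0,0]],[[0,0,0],[0,0,0]],[[0,0,0],[0,0,0]],[[0,0,0],[0,0,0]]]' 0.4; python3 -m jog '[[[0,0,-0.02],[0,0,0]],[[0,0,-0.06],[0,0,0]],[[0,0,-0.1],[0,0,0]],[[0,0,-0.13],[0,0,0]],[[0,0,-0.14],[0,0,0]]]'; python3 -m jog '[[[0,0,0],[0,0,0]],[[0,0,0],[0,0,0]]]' 1; python3 - <<'E'
from h import *
np.set_printoptions(precision=4,suppress=True)
print(go([0.6088,-0.1134,0.152],1.624))
o=ctrl.get_obs(); d=optics.get_image("wrist"); c=cam(d,o); im=d["image"]; cv2.imwrite("pics/w7.png",im); print(o["tool_pos"],o["tool_rot"])
E
```

```text
t: 33.0
tool_pos: [0.4316, 0.0775, 0.0122]
tool_rot: [0.084, -3.14, 0.0]
contact_force: [0.5, -0.4, -0.2]
opening: 0.0344
grip_force: 0.0
t: 33.5
tool_pos: [0.4339, 0.0775, 0.1565]
tool_rot: [-0.083, 3.133, -0.0]
contact_force: [0.0, -0.4, -0.4]
opening: 0.0344
grip_force: 0.0
t: 33.7
tool_pos: [0.4308, 0.0775, 0.1505]
tool_rot: [0.083, -3.138, -0.0]
contact_force: [0.2, -0.7, -0.5]
opening: 0.062
grip_force: 0.0
(array([-0.1676, -0.2001, -0.0019]), array([ 0.0001, -0.0026, -0.    ]))
[0.4308 0.0775 0.1505] [ 0.0834 -3.1379 -0.    ]
```

View pics/w7.png

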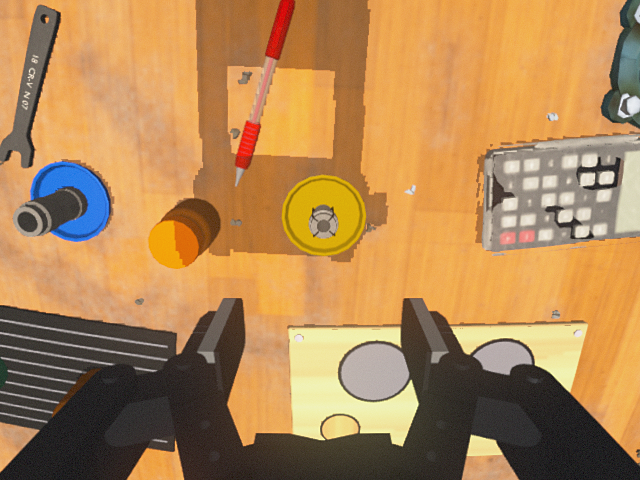

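Both collets stand centred in their dishes (yellow dish at (324,215), collet in its middle). Now for the jar.

```bash
python3 -m jog '[[[-0.015,-0.02,0],[0,0,0]],[[-0.045,-0.055,0],[0,0,0]],[[-0.075,-0.09,0],[0,0,0]],[[-0.1,-0.12,0],[0,0,0]],[[-0.125,-0.15,0],[0,0,0]]]' 1; python3 -m jog '[[[-0.02,-0.025,0],[0,0,0]],[[-0.035,-0.04,0],[0,0,0]],[[-0.042,-0.05,0],[0,0,0]],[[-0.042,-0.05,0],[0,0,0]],[[-0.042,-0.05,0],[0,0,0]]]'; python3 -m jog '[[[0,0,0],[0,0,0]],[[0,0,0],[0,0,0]]]'; python3 - <<'E'
from h import *
np.set_printoptions(precision=4,suppress=True)
print(go([0.6088,-0.1134,0.029],1.624))
o=ctrl.get_obs(); d=optics.get_image("wrist"); c=cam(d,o); im=d["image"]
b=blob(im,(5,200,120),(16,255,255),(270,190,390,330)); e=cv2.fitEllipse(cv2.convexHull(b)); print("jar",e,cast(c,[e[0]],.078))
E
```

```text
t: 34.25
tool_pos: [0.5642, -0.0668, 0.1493]
tool_rot: [0.083, -3.136, -0.002]
contact_force: [0.1, 0.6, 0.9]
opening: 0.0856
grip_force: 0.0
t: 34.75
tool_pos: [0.6081, -0.1127, 0.1509]
tool_rot: [0.084, -3.138, -0.002]
contact_force: [-0.8, 1.4, -0.1]
opening: 0.0854
grip_force: 0.0
t: 34.95
tool_pos: [0.6086, -0.1125, 0.1523]
tool_rot: [0.085, -3.14, -0.0]
contact_force: [1.3, -0.6, -0.8]
opening: 0.0854
grip_force: 0.0
(array([-0.0002, -0.0009,  0.1233]), array([ 0.0001, -0.0002,  0.0009]))
jar ((321.25225830078125, 241.90855407714844), (78.219970703125, 85.78800201416016), 5.857791423797607) [[ 0.6062 -0.1147  0.078 ]]
```

```bash
python3 -m jog '[[[0,-0.001,0.025],[0,0,0]],[[0,-0.001,0.055],[0,0,0]],[[0,-0.001,0.085],[0,0,0]],[[0,-0.001,0.105],[0,0,0]],[[0,-0.001,0.115],[0,0,0]]]'; python3 -m jog '[[[0,0,0.003],[0,0,0]],[[0,0,0.006],[0,0,0]],[[0,0,0.006],[0,0,0]],[[0,0,0.006],[0,0,0]]]'; python3 -c "
from h import *
print(go([0.6088,-0.1134,0.0290],1.624))"
```

```text
t: 35.5
tool_pos: [0.6075, -0.1135, 0.035]
tool_rot: [0.084, -3.137, -0.002]
contact_force: [-0.3, -0.2, -1.5]
opening: 0.0854
grip_force: 0.0
t: 35.9
tool_pos: [0.6101, -0.1146, 0.0327]
tool_rot: [-0.084, 3.138, -0.001]
contact_force: [0.8, -0.4, 0.3]
opening: 0.0857
grip_force: 0.0
(array([0.0012, 0.0013, 0.0037]), array([-0.0008,  0.0021,  0.0001]))
```

```bash
python3 -m jog '[[[0.001,0.001,0.002],[0,0,0]],[[0.001,0.001,0.003],[0,0,0]],[[0.001,0.001,0.003],[0,0,0]],[[0.001,0.001,0.003],[0,0,0]]]'; python3 -m jog '[[[0,0,0],[0,0,0]],[[0,0,0],[0,0,0]],[[0,0,0],[0,0,0]],[[0,0,0],[0,0,0]],[[0,0,0],[0,0,0]]]' 0.45 40; python3 -m jog '[[[0,0,0],[0,0,0]],[[0,0,0],[0,0,0]],[[0,0,0],[0,0,0]]]'
```

```text
t: 36.3
tool_pos: [0.6081, -0.1134, 0.0283]
tool_rot: [0.084, -3.14, 0.0]
contact_force: [0.1, 0.0, -0.6]
opening: 0.0853
grip_force: 0.0
t: 36.8
tool_pos: [0.6086, -0.1135, 0.0288]
tool_rot: [-0.084, 3.14, -0.001]
contact_force: [-1.1, -0.5, 2.4]
opening: 0.0502
grip_force: 42.2
t: 37.1
tool_pos: [0.6086, -0.1135, 0.0288]
tool_rot: [-0.084, 3.14, -0.001]
contact_force: [1.0, -1.1, 4.2]
opening: 0.0501
grip_force: 42.3
```

```bash
python3 -m jog '[[[0,0,-0.015],[0,0,0]],[[0,0,-0.04],[0,0,0]],[[0,0,-0.07],[0,0,0]],[[0,0,-0.09],[0,0,0]],[[0,0,-0.1],[0,0,0]]]'; python3 -m jog '[[[0.001,0.01,0],[0,0,0]],[[0.003,0.035,0],[0,0,0]],[[0.006,0.065,0],[0,0,0]],[[0.009,0.095,0],[0,0,0]],[[0.012,0.125,0],[0,0,0]]]'; python3 -m jog '[[[0.003,0.03,0],[0,0,0]],[[0.006,0.06,0],[0,0,0]],[[0.009,0.09,0],[0,0,0]],[[0.011,0.11,0],[0,0,0]],[[0.012,0.12,0],[0,0,0]]]'; python3 -m jog '[[[0,0,0],[0,0,0]],[[0,0,0],[0,0,0]],[[0,0,0],[0,0,0]]]'; python3 -c "
from h import *
print(go([0.5712,0.1309,0.032],1.624))"
```

```text
t: 37.6
tool_pos: [0.6087, -0.1135, 0.1306]
tool_rot: [-0.084, 3.138, -0.001]
contact_force: [0.3, 1.2, -3.4]
opening: 0.0504
grip_force: 42.5
t: 38.1
tool_pos: [0.5874, 0.0127, 0.1258]
tool_rot: [0.083, -3.136, -0.002]
contact_force: [0.3, 0.8, -2.7]
opening: 0.0503
grip_force: 42.4
t: 38.6
tool_pos: [0.5689, 0.132, 0.126]
tool_rot: [0.087, -3.136, -0.0]
contact_force: [0.1, 0.2, -2.4]
opening: 0.0502
grip_force: 42.4
t: 38.9
tool_pos: [0.5711, 0.129, 0.1279]
tool_rot: [0.082, -3.14, 0.001]
contact_force: [0.7, -0.1, -2.0]
opening: 0.0501
grip_force: 42.4
(array([-0.0002,  0.0019,  0.0959]), array([-0.0004, -0.0006, -0.0012]))
```

```bash
python3 -m jog '[[[0,0.001,0.02],[0,0,0]],[[0,0.0015,0.045],[0,0,0]],[[0,0.0015,0.07],[0,0,0]],[[0,0.0015,0.083],[0,0,0]],[[0,0.0015,0.088],[0,0,0]]]'; python3 -m jog '[[[0,0,0],[0,0,0]],[[0,0,0.002],[0,0,0]],[[0,0,0.003],[0,0,0]],[[0,0,0.003],[0,0,0]],[[0,0,0.003],[0,0,0]]]'; python3 -c "
from h import *
print(go([0.5712,0.1309,0.032],1.624))"
```

```text
t: 39.4
tool_pos: [0.57, 0.1306, 0.0384]
tool_rot: [0.082, -3.137, 0.001]
contact_force: [0.1, -1.5, -2.3]
opening: 0.0504
grip_force: 42.4
t: 39.9
tool_pos: [0.5714, 0.1316, 0.038]
tool_rot: [-0.084, 3.139, 0.0]
contact_force: [-0.1, 0.1, -1.7]
opening: 0.0504
grip_force: 42.4
(array([ 0.0003, -0.0006,  0.006 ]), array([0.    , 0.001 , 0.0001]))
```

```bash
python3 -m jog '[[[0,-0.0007,0.002],[0,0,0]],[[0,-0.0007,0.004],[0,0,0]],[[0,-0.0007,0.005],[0,0,0]],[[0,-0.0007,0.005],[0,0,0]],[[0,-0.0007,0.005],[0,0,0]]]'; python3 -m jog '[[[0,0,0.0007],[0,0,0]],[[0,0,0.0013],[0,0,0]],[[0,0,0.0013],[0,0,0]]]'
```

```text
t: 40.4
tool_pos: [0.571, 0.1308, 0.0322]
tool_rot: [0.084, -3.14, 0.0]
contact_force: [0.6, 0.6, -2.6]
opening: 0.0505
grip_force: 42.4
t: 40.7
tool_pos: [0.5713, 0.1308, 0.0318]
tool_rot: [-0.084, 3.14, -0.0]
contact_force: [-4.1, -1.0, 3.9]
opening: 0.0504
grip_force: 43.0
```

```bash
python3 -m jog '[[[0,0,0],[0,0,0]],[[0,0,0],[0,0,0]],[[0,0,0],[0,0,0]],[[0,0,0],[0,0,0]],[[0,0,0],[0,0,0]]]' 0.8;python3 -m jog '[[[0,0,0],[0,0,0]],[[0,0,0],[0,0,0]],[[0,0,0],[0,0,0]]]' 1;  python3 -m jog '[[[0,0,-0.02],[0,0,0]],[[0,0,-0.06],[0,0,0]],[[0,0,-0.1],[0,0,0]],[[0,0,-0.13],[0,0,0]],[[0,0,-0.14],[0,0,0]]]'; python3 -m jog '[[[0,0,0],[0,0,0]],[[0,0,0],[0,0,0]]]'; python3 -c "
from h import *
print(go([0.598,-0.2322,0.172],1.624))"
```

```text
t: 41.2
tool_pos: [0.5711, 0.1308, 0.0309]
tool_rot: [0.083, -3.14, -0.0]
contact_force: [-0.1, -0.4, 0.3]
opening: 0.0683
grip_force: 0.0
t: 41.5
tool_pos: [0.5711, 0.1308, 0.031]
tool_rot: [-0.084, 3.14, -0.0]
contact_force: [1.1, 0.1, 0.7]
opening: 0.0854
grip_force: 0.0
t: 42.0
tool_pos: [0.5733, 0.131, 0.1757]
tool_rot: [-0.083, 3.133, 0.001]
contact_force: [-0.5, 0.8, 0.6]
opening: 0.0851
grip_force: 0.0
t: 42.2
tool_pos: [0.5701, 0.1307, 0.169]
tool_rot: [0.083, -3.138, 0.0]
contact_force: [-0.3, -0.7, 0.2]
opening: 0.0851
grip_force: 0.0
(array([-0.0086, -0.3638, -0.003 ]), array([-0.0001, -0.0029, -0.0001]))
```

```bash
python3 -m jog '[[[-0.001,-0.03,0],[0,0,0]],[[-0.002,-0.07,0],[0,0,0]],[[-0.003,-0.11,0],[0,0,0]],[[-0.004,-0.15,0],[0,0,0]],[[-0.005,-0.19,0],[0,0,0]]]'; python3 -m jog '[[[-0.001,-0.04,0],[0,0,0]],[[-0.002,-0.08,0],[0,0,0]],[[-0.003,-0.12,0],[0,0,0]],[[-0.004,-0.155,0],[0,0,0]],[[-0.004,-0.173,0],[0,0,0]]]'; python3 -m jog '[[[0,0,0],[0,0,0]],[[0,0,0],[0,0,0]],[[0,0,0],[0,0,0]]]'; python3 -c "
from h import *
print(go([0.598,-0.2322,0.0385],1.624))"
```

```text
t: 42.7
tool_pos: [0.5845, -0.0598, 0.1676]
tool_rot: [0.084, -3.136, -0.002]
contact_force: [1.2, 0.1, -0.1]
opening: 0.0854
grip_force: 0.0
t: 43.2
tool_pos: [0.5979, -0.2332, 0.1676]
tool_rot: [0.08, -3.136, -0.003]
contact_force: [0.1, -0.5, 0.4]
opening: 0.0859
grip_force: 0.0
t: 43.5
tool_pos: [0.5991, -0.2296, 0.1701]
tool_rot: [0.086, -3.139, -0.002]
contact_force: [0.2, 0.4, -0.5]
opening: 0.0852
grip_force: 0.0
(array([ 0.0011, -0.0027,  0.1316]), array([ 0.0012, -0.0012,  0.0015]))
```

```bash
python3 -m jog '[[[0.001,-0.002,0.02],[0,0,0]],[[0.001,-0.002,0.05],[0,0,0]],[[0.001,-0.002,0.08],[0,0,0]],[[0.001,-0.002,0.105],[0,0,0]],[[0.001,-0.002,0.12],[0,0,0]]]'; python3 -m jog '[[[0,0,0.003],[0,0,0]],[[0,0,0.006],[0,0,0]],[[0,0,0.008],[0,0,0]],[[0,0,0.008],[0,0,0]],[[0,0,0.008],[0,0,0]]]'; python3 -m jog '[[[0,0,0],[0,0,0]],[[0,0,0],[0,0,0]]]'; python3 -c "
from h import *
print(go([0.598,-0.2322,0.0385],1.624))"
```

```text
t: 44.0
tool_pos: [0.5973, -0.231, 0.0484]
tool_rot: [0.086, -3.137, -0.003]
contact_force: [-0.4, 0.3, -0.4]
opening: 0.0853
grip_force: 0.0
t: 44.5
tool_pos: [0.5992, -0.2337, 0.0442]
tool_rot: [-0.083, 3.139, -0.002]
contact_force: [1.0, 0.3, -0.1]
opening: 0.0853
grip_force: 0.0
t: 44.7
tool_pos: [0.5987, -0.2335, 0.0435]
tool_rot: [-0.083, 3.14, -0.001]
contact_force: [0.2, 0.1, -0.3]
opening: 0.0853
grip_force: 0.0
(array([0.0007, 0.0013, 0.005 ]), array([-0.0004,  0.0007, -0.0001]))
```

```bash
python3 -m jog '[[[0.0007,0.0013,0.003],[0,0,0]],[[0.0007,0.0013,0.005],[0,0,0]],[[0.0007,0.0013,0.005],[0,0,0]],[[0.0007,0.0013,0.005],[0,0,0]]]'; python3 -m jog '[[[0,0,0],[0,0,0]],[[0,0,0],[0,0,0]],[[0,0,0],[0,0,0]],[[0,0,0],[0,0,0]],[[0,0,0],[0,0,0]]]' 0.45 40; python3 -m jog '[[[0,0,0],[0,0,0]],[[0,0,0],[0,0,0]],[[0,0,0],[0,0,0]]]'; python3 -m jog '[[[0,0,-0.015],[0,0,0]],[[0,0,-0.04],[0,0,0]],[[0,0,-0.07],[0,0,0]],[[0,0,-0.1],[0,0,0]],[[0,0,-0.12],[0,0,0]]]'; python3 -m jog '[[[0,0,0],[0,0,0]],[[0,0,0],[0,0,0]]]';python3 -c "
from h import *
print(go([0.5684,0.2408,0.158],1.624))"
```

```text
t: 45.1
tool_pos: [0.5976, -0.2319, 0.0377]
tool_rot: [0.084, -3.14, -0.0]
contact_force: [-0.5, 0.8, -0.4]
opening: 0.0857
grip_force: 0.0
t: 45.6
tool_pos: [0.598, -0.2323, 0.0384]
tool_rot: [-0.084, 3.14, -0.001]
contact_force: [0.8, -1.3, 1.8]
opening: 0.0494
grip_force: 41.0
t: 45.9
tool_pos: [0.598, -0.2323, 0.0384]
tool_rot: [-0.084, 3.14, -0.001]
contact_force: [0.3, -1.0, 1.6]
opening: 0.0491
grip_force: 40.9
t: 46.4
tool_pos: [0.5979, -0.2318, 0.1606]
tool_rot: [-0.084, 3.139, -0.0]
contact_force: [0.1, 0.1, -2.4]
opening: 0.0489
grip_force: 40.7
t: 46.6
tool_pos: [0.5973, -0.2316, 0.1575]
tool_rot: [0.084, -3.14, -0.001]
contact_force: [-0.5, 0.5, -3.2]
opening: 0.0492
grip_force: 40.6
(array([ 3.700e-03,  4.733e-01, -2.000e-04]), array([ 0.0007, -0.0007,  0.    ]))
```

```bash
python3 -m jog '[[[0,0.015,0],[0,0,0]],[[0.001,0.04,0],[0,0,0]],[[0.001,0.07,0],[0,0,0]],[[0.001,0.105,0],[0,0,0]],[[0.001,0.14,0],[0,0,0]]]'; python3 -m jog '[[[0,0.035,0],[0,0,0]],[[0.001,0.07,0],[0,0,0]],[[0.001,0.105,0],[0,0,0]],[[0.001,0.14,0],[0,0,0]],[[0.001,0.175,0],[0,0,0]]]'; python3 -m jog '[[[0,0.035,0],[0,0,0]],[[0.001,0.07,0],[0,0,0]],[[0.001,0.1,0],[0,0,0]],[[0.001,0.125,0],[0,0,0]],[[0.002,0.145,0],[0,0,0]]]'; python3 -m jog '[[[0,0.01,0],[0,0,0]],[[0,0.013,0],[0,0,0]],[[0,0.013,0],[0,0,0]],[[0,0.013,0],[0,0,0]],[[0,0.013,0],[0,0,0]]]'; python3 -c "
from h import *
print(go([0.5684,0.2408,0.0415],1.624))"
```

```text
t: 47.1
tool_pos: [0.5875, -0.0898, 0.1554]
tool_rot: [0.083, -3.136, -0.003]
contact_force: [0.2, -0.9, -2.8]
opening: 0.0491
grip_force: 40.6
t: 47.6
tool_pos: [0.5768, 0.0848, 0.1555]
tool_rot: [0.084, -3.136, -0.001]
contact_force: [1.2, 0.1, -2.7]
opening: 0.0493
grip_force: 40.6
t: 48.1
tool_pos: [0.5668, 0.2292, 0.1554]
tool_rot: [0.086, -3.136, 0.001]
contact_force: [0.0, 0.2, -1.6]
opening: 0.0493
grip_force: 40.6
t: 48.6
tool_pos: [0.5687, 0.2392, 0.1579]
tool_rot: [0.082, -3.14, 0.0]
contact_force: [-0.7, -0.7, -2.3]
opening: 0.0491
grip_force: 40.7
(array([0.0002, 0.0016, 0.1164]), array([-0.0002, -0.0002, -0.0012]))
```

```bash
python3 -m jog '[[[0,0.001,0.025],[0,0,0]],[[0,0.001,0.05],[0,0,0]],[[0,0.001,0.08],[0,0,0]],[[0,0.001,0.1],[0,0,0]],[[0,0.001,0.108],[0,0,0]]]'; python3 -m jog '[[[0,0,0],[0,0,0]],[[0,0,0.002],[0,0,0]],[[0,0,0.003],[0,0,0]],[[0,0,0.003],[0,0,0]],[[0,0,0.003],[0,0,0]]]'; python3 -m jog '[[[0,0,0],[0,0,0]],[[0,0,0],[0,0,0]]]'; python3 -c "
from h import *
print(go([0.5684,0.2408,0.0415],1.624))"
```

```text
t: 49.1
tool_pos: [0.5669, 0.2399, 0.0471]
tool_rot: [0.082, -3.136, 0.002]
contact_force: [0.2, 0.1, -2.3]
opening: 0.0495
grip_force: 40.6
t: 49.6
tool_pos: [0.5691, 0.2413, 0.048]
tool_rot: [-0.084, 3.139, 0.001]
contact_force: [0.0, 0.6, -2.8]
opening: 0.0491
grip_force: 40.7
t: 49.8
tool_pos: [0.5686, 0.2412, 0.0472]
tool_rot: [-0.084, 3.14, 0.0]
contact_force: [-0.7, 0.2, -2.1]
opening: 0.0491
grip_force: 40.7
(array([ 0.0002, -0.0004,  0.0057]), array([0.0001, 0.0004, 0.0001]))
```

```bash
python3 -m jog '[[[0,-0.0004,0.002],[0,0,0]],[[0,-0.0004,0.004],[0,0,0]],[[0,-0.0004,0.0052],[0,0,0]],[[0,-0.0004,0.0052],[0,0,0]],[[0,-0.0004,0.0052],[0,0,0]]]'; python3 -m jog '[[[0,0,0.0006],[0,0,0]],[[0,0,0.001],[0,0,0]],[[0,0,0.001],[0,0,0]]]'
```

```text
t: 50.3
tool_pos: [0.5685, 0.2407, 0.0417]
tool_rot: [0.084, -3.14, 0.0]
contact_force: [-0.9, 0.4, -2.0]
opening: 0.0494
grip_force: 40.7
t: 50.6
tool_pos: [0.5687, 0.2407, 0.0414]
tool_rot: [-0.084, 3.14, -0.0]
contact_force: [-1.8, -0.5, 3.3]
opening: 0.0496
grip_force: 41.0
```

```bash
python3 -m jog '[[[0,0,0],[0,0,0]],[[0,0,0],[0,0,0]],[[0,0,0],[0,0,0]],[[0,0,0],[0,0,0]],[[0,0,0],[0,0,0]]]' 0.8;python3 -m jog '[[[0,0,0],[0,0,0]],[[0,0,0],[0,0,0]],[[0,0,0],[0,0,0]]]' 1;  python3 -m jog '[[[0,0,-0.02],[0,0,0]],[[0,0,-0.06],[0,0,0]],[[0,0,-0.1],[0,0,0]],[[0,0,-0.14],[0,0,0]],[[0,0,-0.18],[0,0,0]]]'; python3 -m jog '[[[0.03,0.03,0],[0,0,0]],[[0.06,0.07,0],[0,0,0]],[[0.09,0.11,0],[0,0,0]],[[0.12,0.14,0],[0,0,0]],[[0.14,0.16,0],[0,0,0]]]';  python3 -m jog '[[[0.02,0.02,0],[0,0,0]],[[0.04,0.06,0],[0,0,0]],[[0.05,0.1,0],[0,0,0]],[[0.06,0.12,0],[0,0,0]],[[0.06,0.12,0],[0,0,0]]]'; python3 - <<'E'
from h import *
np.set_printoptions(precision=4,suppress=True)
d=optics.get_image("top"); im=d["image"]; c=cam(d)
for n,lo,hi,box,z in [("jar",(8,180,150),(18,255,255),(220,212,265,255),.081),("can",(0,0,150),(180,60,255),(160,212,200,245),.101)]:
    b=blob(im,lo,hi,box); print(n,cv2.contourArea(b),cen(b),cast(c,[cen(b)],z)[0])
s=optics.get_image("scene")["image"]
a=cv2.resize(im[170:340,140:400],(780,510),interpolation=cv2.INTER_CUBIC); cv2.imwrite("pics/f.png",a)
cv2.imwrite("pics/fs.png",cv2.resize(s[200:380,150:430],(780,501),interpolation=cv2.INTER_CUBIC))
E
```

```text
t: 51.1
tool_pos: [0.5686, 0.2407, 0.0408]
tool_rot: [-0.084, 3.14, 0.0]
contact_force: [-0.5, 0.4, 0.0]
opening: 0.0682
grip_force: 0.0
t: 51.4
tool_pos: [0.5685, 0.2407, 0.0408]
tool_rot: [-0.084, 3.14, 0.0]
contact_force: [-0.8, 0.2, -0.2]
opening: 0.0852
grip_force: 0.0
t: 51.9
tool_pos: [0.5683, 0.2406, 0.2224]
tool_rot: [-0.084, 3.14, 0.0]
contact_force: [0.6, 0.6, 0.0]
opening: 0.0855
grip_force: 0.0
t: 52.4
tool_pos: [0.418, 0.3947, 0.2209]
tool_rot: [0.087, -3.14, -0.001]
contact_force: [0.0, -0.3, -0.5]
opening: 0.0853
grip_force: 0.0
t: 52.9
tool_pos: [0.3523, 0.5117, 0.2206]
tool_rot: [0.089, -3.14, -0.0]
contact_force: [-0.2, -0.5, 0.3]
opening: 0.0853
grip_force: 0.0
jar 357.0 (242.51540616246498, 228.00606909430437) [0.5739 0.1317 0.081 ]
can 484.5 (177.66941864465085, 227.66357069143447) [0.5678 0.2421 0.101 ]
```

View pics/f.png

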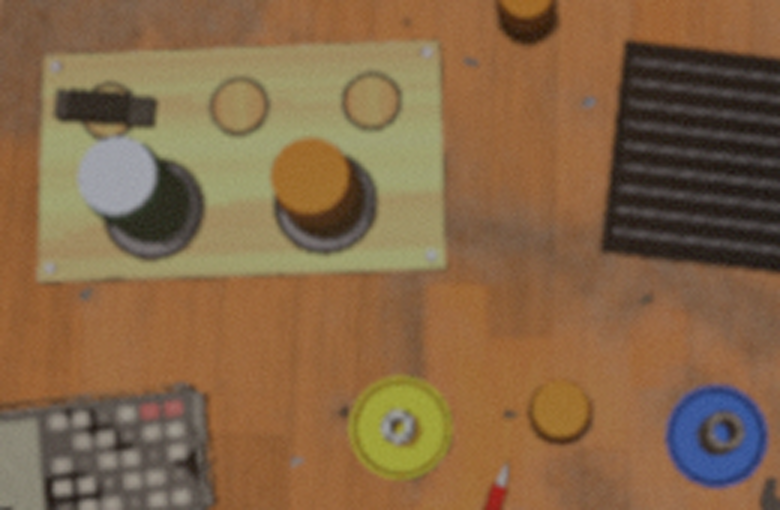

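View pics/fs.png

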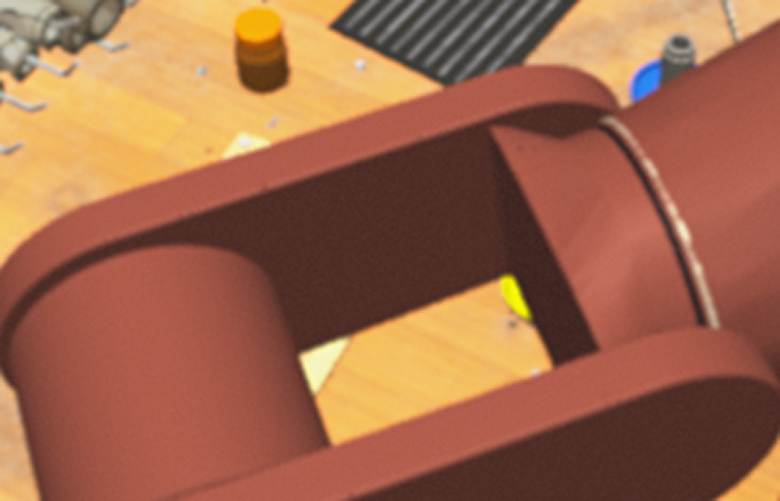

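The top view shows the can and jar back upright on their marks. They are within 1–2 mm of where they started, with the can top at crop (117,178) and the jar lid at (311,177). Both collets stand centred in their dishes at (400,427) and (721,432). The clip has not moved and the mat is empty.

```bash
python3 -c "
from station import job
print(job.finish_job())"
```

```text
the job is handed in; nothing more can be done
None
```

The job is handed in after about 53 s of robot time: the long collet is in the blue dish and the slotted one in the yellow, both upright, the can and jar are back on their marks to within about 2 mm, and the clamp finger was left untouched.

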